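Blow the dust off wood type and put it back in its case

TASK

Dust off the wood type: move every block from the wooden case into the metal blow-off tray, lying flat with the printing face up, and turn the airflow sleeve to 3. With all blocks in the tray, flip the toggle switch on, let the blower run for at least three seconds, and flip it off again. Then put every block back flat and face up in the wooden case, none on top of another, leaving the sleeve at 3, the switch off and the things standing around undisturbed.

Things in the scene. Friction and masses are not known exactly. Their poses are not given: they have to be found in the camera images.
- control: grey control box fixed on the bench, 120 mm (own x) x 200 mm (own y) x 50 mm high; origin at the centre of its underside. On its top: the scale sleeve at own y = +50 mm, the toggle switch at own y = -55 mm
- sleeve (a joint): angle of the scale sleeve, rad, about a vertical axis, growing counter-clockwise seen from above. It clicks into detents at 0, 0.5, 1.0 and 1.5 rad, which are the settings 1, 2, 3 and 4 (white numerals on its black skirt; the setting is the numeral at the white index line on the box's +x side). Stops at -0.05 and 1.55. It takes up to about 0.15 N m to turn past a detent; starts at setting 1 or 2
- sleeve_grip (a point): point on the sleeve's axis in the upper half of its plain round knurled aluminium grip, 40 mm in diameter and 45 mm high; the point is 81 mm above the bench and 19 mm below the grip's top. The black skirt beneath is 68 mm in diameter and its upper face is 26 mm below this point
- toggle (a joint): angle of the toggle switch bat, rad: 0 = off (bat leans 0.4 rad from vertical to the box's -x side, marked with a ring), 0.8 = on (leans 0.4 rad to the box's +x side, marked with a bar), 0.4 = upright. A spring snaps it over to whichever side of upright it is pushed; about 2 N at the tip
- toggle_tip (a point): centre of the 11 mm ball end of the steel toggle bat. The bat is 42 mm long from its pivot, 7.6 mm thick, swings in the box's own x-z plane, and its pivot is at own x = 0, y = -55 mm, 4 mm above the box's top; the ball is about 93 mm above the bench at either end of the swing and 96 mm when upright. A low nut, 24 mm across, rises 6 mm round its foot
- tray: sheet-metal blow-off tray fixed on the bench, 240 mm (own x) x 220 mm (own y) outside, walls 4 mm thick and 17 mm high, floor 4 mm thick with dark holes; origin at the centre of its underside. An air bar with brass nozzles, 34 mm high, stands along the outside of its +x wall
- case: wooden type case fixed on the bench, 240 mm (own x) x 220 mm (own y) outside, walls 4 mm thick and 17 mm high, floor 4 mm thick; origin at the centre of its underside. Its -x side has a dark rail and a white label tab
- type0_c (a point): solid wood-type ornament block, 70 mm long (own x) x 40 mm wide (own y) x 23 mm thick (own z), about 60 g, medium brown with a 3 mm raised dark disc on its printing face. This point is its centre, 11.5 mm above its underside; own z points out of the printing face, so face up means z up. At the start it lies face up in the case; three or all four of the kinds of block are there, an absent one gives no reading
- type1_c (a point): solid wood-type ornament block, 70 mm long (own x) x 40 mm wide (own y) x 23 mm thick (own z), about 60 g, medium brown with a 3 mm raised dark cross on its printing face. This point is its centre, 11.5 mm above its underside; own z points out of the printing face, so face up means z up. At the start it lies face up in the case; three or all four of the kinds of block are there, an absent one gives no reading
- type2_c (a point): solid wood-type ornament block, 70 mm long (own x) x 40 mm wide (own y) x 23 mm thick (own z), about 60 g, medium brown with a 3 mm raised dark pair of diamonds on its printing face. This point is its centre, 11.5 mm above its underside; own z points out of the printing face, so face up means z up. At the start it lies face up in the case; three or all four of the kinds of block are there, an absent one gives no reading
- type3_c (a point): solid wood-type ornament block, 70 mm long (own x) x 40 mm wide (own y) x 23 mm thick (own z), about 60 g, medium brown with a 3 mm raised dark pair of long bars on its printing face. This point is its centre, 11.5 mm above its underside; own z points out of the printing face, so face up means z up. At the start it lies face up in the case; three or all four of the kinds of block are there, an absent one gives no reading
- ink_tin: bystander: closed ink tin, 72 mm in diameter and 75 mm high, loose; origin at the centre of its underside
- furniture: bystander: pale wooden spacing strip, 30 x 120 x 20 mm, loose; origin at the centre of its underside
- pot: bystander: white ceramic pot, 60 mm in diameter and 50 mm high, loose; origin at the centre of its underside
There are look-alikes about, which are no part of the job. What is shaped like the part that bears type2_c but blue or purple is not meant.

How it is judged (in metres and radians):
On the way, in this order (a step that is already met when the one before it is completed fails the run):
1. every block lies face up and released in the blow-off tray, the sleeve is at 3 and the switch is still off (x of type0_c in the frame of tray between -0.11 and 0.11 m and y of type0_c in the frame of tray between -0.1 and 0.1 m and z of each of type0_c, type1_c, type2_c, type3_c in the frame of tray below 0.024 m and angle between each of type0_c, type1_c, type2_c, type3_c's own z axis and vertical below 0.15 rad and x of type1_c in the frame of tray between -0.11 and 0.11 m and y of type1_c in the frame of tray between -0.1 and 0.1 m and x of type2_c in the frame of tray between -0.11 and 0.11 m and y of type2_c in the frame of tray between -0.1 and 0.1 m and x of type3_c in the frame of tray between -0.11 and 0.11 m and y of type3_c in the frame of tray between -0.1 and 0.1 m and value of joint sleeve between 0.85 and 1.15 rad and value of joint toggle below 0.15 rad and contact force between the fingers and type0 below 0.5 N and contact force between the fingers and type1 below 0.5 N and contact force between the fingers and type2 below 0.5 N and contact force between the fingers and type3 below 0.5 N), for 0.2 s.
2. the switch is on for three seconds with the sleeve at 3 and the blocks in the tray (x of type0_c in the frame of tray between -0.11 and 0.11 m and y of type0_c in the frame of tray between -0.1 and 0.1 m and z of each of type0_c, type1_c, type2_c, type3_c in the frame of tray below 0.024 m and angle between each of type0_c, type1_c, type2_c, type3_c's own z axis and vertical below 0.15 rad and x of type1_c in the frame of tray between -0.11 and 0.11 m and y of type1_c in the frame of tray between -0.1 and 0.1 m and x of type2_c in the frame of tray between -0.11 and 0.11 m and y of type2_c in the frame of tray between -0.1 and 0.1 m and x of type3_c in the frame of tray between -0.11 and 0.11 m and y of type3_c in the frame of tray between -0.1 and 0.1 m and value of joint sleeve between 0.85 and 1.15 rad and value of joint toggle above 0.65 rad), for 2.9 s.
3. the switch is off again, the blocks still in the tray (x of type0_c in the frame of tray between -0.11 and 0.11 m and y of type0_c in the frame of tray between -0.1 and 0.1 m and z of each of type0_c, type1_c, type2_c, type3_c in the frame of tray below 0.024 m and angle between each of type0_c, type1_c, type2_c, type3_c's own z axis and vertical below 0.15 rad and x of type1_c in the frame of tray between -0.11 and 0.11 m and y of type1_c in the frame of tray between -0.1 and 0.1 m and x of type2_c in the frame of tray between -0.11 and 0.11 m and y of type2_c in the frame of tray between -0.1 and 0.1 m and x of type3_c in the frame of tray between -0.11 and 0.11 m and y of type3_c in the frame of tray between -0.1 and 0.1 m and value of joint toggle below 0.15 rad), for 0.2 s.
At the end, for the whole second after the job is handed in: every block lies on the floor of the wooden case, centre within its walls (110 mm in x, 100 mm in y of its centre, no more than 24 mm above the bench), face up within 0.15 rad, released; the sleeve is within 0.15 rad of setting 3 and the toggle is off (below 0.15 rad) (x of type0_c in the frame of case between -0.11 and 0.11 m and y of type0_c in the frame of case between -0.1 and 0.1 m and z of each of type0_c, type1_c, type2_c, type3_c in the frame of case below 0.024 m and angle between each of type0_c, type1_c, type2_c, type3_c's own z axis and vertical below 0.15 rad and x of type1_c in the frame of case between -0.11 and 0.11 m and y of type1_c in the frame of case between -0.1 and 0.1 m and x of type2_c in the frame of case between -0.11 and 0.11 m and y of type2_c in the frame of case between -0.1 and 0.1 m and x of type3_c in the frame of case between -0.11 and 0.11 m and y of type3_c in the frame of case between -0.1 and 0.1 m and value of joint sleeve between 0.85 and 1.15 rad and value of joint toggle below 0.15 rad and contact force between the fingers and type0 below 0.5 N and contact force between the fingers and type1 below 0.5 N and contact force between the fingers and type2 below 0.5 N and contact force between the fingers and type3 below 0.5 N); the robot touches nothing.
It fails at once if a bystander (ink tin, strip or pot) is moved more than 40 mm (distance of any of ink_tin, furniture, pot from where it was at the start of the episode above 0.04 m).
Of type0, type1, type2, type3 only 3 to 4 are there at a start; the rules pass over those that are not, and their reading is None.
At some moment in a run one of type0, type1, type2, type3 may be knocked a few centimetres aside while the robot is not near it.
Once in a run the grip may slacken for a moment while it holds something.
It also fails if it takes over 210 s, if anything falls off the work surface, if the arm or the gripper's body presses on something with over 40 N, if the wrist force passes 120 N, or if a joint passes its speed limit or range.

ROBOT

A 7-joint arm with a two-finger parallel gripper is mounted at the origin on the work surface. World frame = base frame: x ahead of the robot, y to its left, z up, the work surface at z = 0. Lengths are in mm, angles in rad, forces in N, time in s.
With the tool pointing down it reaches from about 400 to 875 mm from the base axis. Payload 4.4 kg.
Tool frame: the origin (TCP) lies at the very end of the fingers, on their centre line; the grasp point (between the pads) lies 19 mm behind it; z points along the fingers, y is the direction in which the jaws open and shut (so a half turn about z gives the same grasp; the last joint's range is limited). The gripper opens to 85 mm and grips with 20 to 120 N. Pads are 22 mm wide; open, the fingers measure 114 mm over their backs; the gripper's body (76 mm by 85 mm) begins 54 mm behind the grasp point. The pads swing forward as they close: fully open they stand 13 mm farther back than shut.
Start: joints at [-1.216, 0.628, 0.038, 1.517, -0.027, 0.996, -0.02], TCP at [265.497, 593.321, 201.413] pointing down, gripper open.
Joint ranges: [-3.06, 3.06], [-0.37, 2.12], [-1.25, 1.32], [0.18, 2.47], [-1.1, 4.24], [0.23, 1.98], [-2.94, 2.94]. Speed limits (rad/s): [2.57, 2.57, 3.14, 3.14, 3.14, 3.14, 3.14].

INTERFACE

Orientations are given as [roll, pitch, yaw] about the fixed x, y, z axes, in that order (R = Rz(yaw) Ry(pitch) Rx(roll)).
In Python, from cell import read_state, get_image, calibration, finish_job gives the robot as it stands. The module is installed in compiled form; this text tells all that it offers.
- The arm moves only by the tool apply_moves, never from a script. Its argument "increments" is a list of rows, each an object of numbers: "tx", "ty", "tz": the shift along the world's x, y, z in m; "rx", "ry", "rz": the turn, a rotation vector about the world's x, y, z in units of 5 degrees (1.0 is 5 degrees); "claw": the finger opening in m, from 0 to 0.0854. In form: [{"tx": .., "ty": .., "tz": .., "rx": .., "ry": .., "rz": .., "claw": ..}, ...]. A call has 1 to 12 rows; each row is the pose to reach, as a shift and turn from the pose commanded when the call began; what a row does not reach only later rows make up. A row lasts 1/10 s, in which the tool goes at most 50 mm and 8.59 degrees, less where a joint would pass 70% of its speed; a pose out of reach is approached as far as the arm can. A call with a gripper value outside its range is refused whole. The fingers move at their own pace and stop on an object; the grip force is fixed at half the most. Time passes only in rows, so rows that repeat a pose let the fingers close. It gives the time, the measured TCP pose, the force and the opening at its end, in the units of the state.
- read_state(): the state, without advancing time (a new reading comes with each control period).
- get_image(name): name is "scene" or "top" or "wrist"; returns the picture (420x560x3 uint8, red, green, blue); there is no depth.
- calibration(name): a dict with "camera_matrix" (3x3 intrinsics, pixels), "origin" and "attitude" of the camera in the world. Camera axes: x right, y up, looking along -z (the intrinsics and any distortion apply to the point x, -y, -z); pixel columns grow to the right and rows downward; lengths in mm; the calibration is good to about 2 mm. A picture is of the moment at which its call begins: read the wrist's pose just before it. calibration takes no time and is no camera call; for the wrist camera it gives the pose at the moment of the call.
- finish_job(): hands the job in, once; it reports no verdict.
The state is a dict: "clock": time; "qpos": joint angles; "qd": joint speeds; "tau": joint torques, N m; "eef_pos": TCP position; "tool_rot": TCP orientation; "force": force on the tool from outside, world axes, zero at the start; "torque": the same for the moment, N m; "width": finger opening in mm.
Only numpy, scipy, OpenCV 4.12 (cv2) and the standard library are available. Lean on these libraries where they do the work, as an engineer would, in place of code of your own. Each camera call takes 0.05 s, during which the arm holds its last target. There are 200 camera calls.

## Working session

There is one attempt and no reset: what is moved stays moved. The work goes in short steps, Python scripts to look and compute and a tool call to move; the robot and the scene stay as the last step left them, time stands still between calls to the robot, and variables do not carry over. Pictures are saved under pics/ and viewed, about 12 in all and at most 16, crops included, and the job is handed in when it is done.

Besides the shell and the picture viewer there is one more tool, called after ">>>" as name(argument=value, ...) on one line, values as JSON. apply_moves: Moves the arm, as the interface text tells. Its arguments: {"type":"object","properties":{"increments":{"type":"array"}},"required":["increments"]}

```bash
mkdir -p pics
python3 - <<'E'
from cell import *
import cv2,numpy as np
print(read_state())
for n in ("top","scene"):
    c=calibration(n);print(n,c)
    im=get_image(n);cv2.imwrite(f"pics/{n}0.png",im[:,:,::-1])
E
```

```text
{'clock': 0.0, 'qpos': array([-1.21581016,  0.62936443,  0.03846295,  1.51836328, -0.0270386 ,
        0.99629746, -0.01995567]), 'qd': array([-0.00042   , -0.00111513,  0.00148721,  0.00067062,  0.00050803,
       -0.00160818,  0.0016386 ]), 'tau': array([ 3.88884891e-04, -5.63403511e+01,  1.22620605e+00, -1.93445992e+01,
        1.10840620e-02,  1.08300606e-02, -6.90505615e-06]), 'eef_pos': array([265.2070713 , 592.68848733, 200.47916878]), 'tool_rot': array([-3.13967850e+00,  6.06614770e-06,  2.72081293e+00]), 'force': array([ 0.49492628, -1.18119941,  0.63254262]), 'torque': array([-0.0069094 ,  0.01482982, -0.00878389]), 'width': 85.26277789025454}
top {'camera_matrix': array([[515.76705986,   0.        , 275.4421307 ],
       [  0.        , 515.76705986, 209.32479817],
       [  0.        ,   0.        ,   1.        ]]), 'origin': array([ 420.00058318,   -2.38924368, 1247.26398176]), 'attitude': array([ 0.12337308,  0.0145449 , -1.54124897])}
scene {'camera_matrix': array([[504.75007008,   0.        , 279.53137844],
       [  0.        , 504.75007008, 213.08092577],
       [  0.        ,   0.        ,   1.        ]]), 'origin': array([1344.83628542, -243.69789727, 1097.38794222]), 'attitude': array([0.69134187, 0.01136217, 1.2454896 ])}
```

View pics/top0.png

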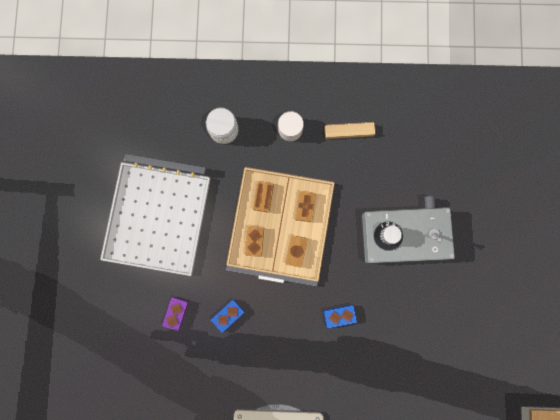

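View pics/scene0.png

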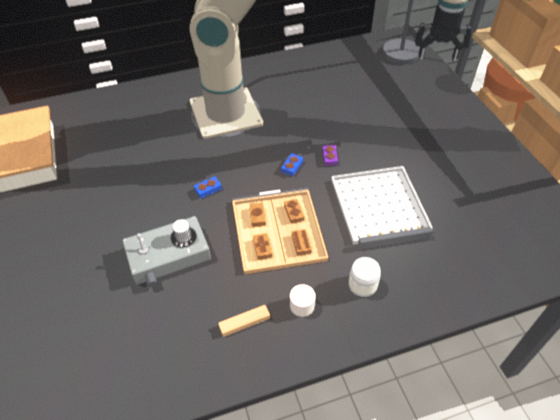

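Top view: the case is at px (281,227) with bars (263,196), cross (305,206), diamonds (255,241) and disc (298,251). The tray is at (156,218), the control at (408,236), tin (222,125), pot (290,126) and strip (350,131). The candidates for type2 are brown (255,241), blue (227,316), blue (341,317) and purple (175,314). Only the brown one in the case fits. I'll confirm it in an enlarged crop along with the measurement.

```bash
cat > h.py <<'E'
from cell import *
import cv2,numpy as np
from scipy.spatial.transform import Rotation as R
def cam(n):
    c=calibration(n); return np.array(c["camera_matrix"]),np.array(c["origin"]),R.from_euler("xyz",c["attitude"]).as_matrix()
def cast(px,z,c):
    K,o,M=c; px=np.atleast_2d(px).astype(float)
    d=np.c_[(px[:,0]-K[0,2])/K[0,0],-(px[:,1]-K[1,2])/K[1,1],-np.ones(len(px))]@M.T
    return o+d*((z-o[2])/d[:,2])[:,None]
def proj(P,c):
    K,o,M=c; p=(np.atleast_2d(P)-o)@M; p=p*[1,-1,-1]
    q=p@K.T; return q[:,:2]/q[:,2:]
def rgb2bgr(im): return im[:,:,::-1].copy()
E
python3 - <<'E'
from h import *
im=cv2.imread("pics/top0.png");c=cam("top")
for x,y in [(0,0),(500,0),(500,300)]: print(proj([x,y,0],c))
crop=im[150:295,95:460]; cv2.imwrite("pics/crop1.png",cv2.resize(crop,None,fx=2.19,fy=2.19,interpolation=cv2.INTER_CUBIC))
hsv=cv2.cvtColor(im,cv2.COLOR_BGR2HSV)
for p in [(263,185),(255,228),(250,205),(285,180),(340,131),(263,196)]: print(p,hsv[p[1],p[0]])
for nm,pts,z in [("tray",[(122,164),(209,178),(191,274),(102,262)],17),("case",[(244,169),(334,182),(320,284),(228,268)],17),("ctrl",[(363,212),(450,208),(453,259),(365,263)],50)]:
    P=cast(pts,z,c);print(nm,P.round()[:,:2].tolist(),P.mean(0).round(1))
for nm,p,z in [("tin",(222,119),75),("pot",(290,122),50),("strip",(350,129),20),("sleeve",(391,233),100),("toggle",(435,249),0)]:
    print(nm,cast(p,z,c).round())
E
```

```text
[[276.89695801 457.18576482]]
[[282.9319739  239.93827011]]
[[159.47105903 236.40610246]]
(263, 185) [ 16 148 196]
(255, 228) [ 15 146 192]
(250, 205) [ 18  96 223]
(285, 180) [ 17  92 229]
(340, 131) [ 18  95 225]
(263, 196) [ 16 148 195]
tray [[673.0, 398.0], [644.0, 183.0], [412.0, 216.0], [434.0, 430.0]] [540.7 306.7  17. ]
case [[669.0, 99.0], [642.0, -119.0], [398.0, -90.0], [429.0, 128.0]] [534.3   4.5  17. ]
ctrl [[567.0, -185.0], [582.0, -387.0], [464.0, -392.0], [449.0, -191.0]] [ 515.7 -288.7   50. ]
tin [[775. 151.  75.]]
pot [[779.  -9.  50.]]
strip [[ 774. -156.   20.]]
sleeve [[ 516. -240.  100.]]
toggle [[ 489. -366.    0.]]
```

View pics/crop1.png

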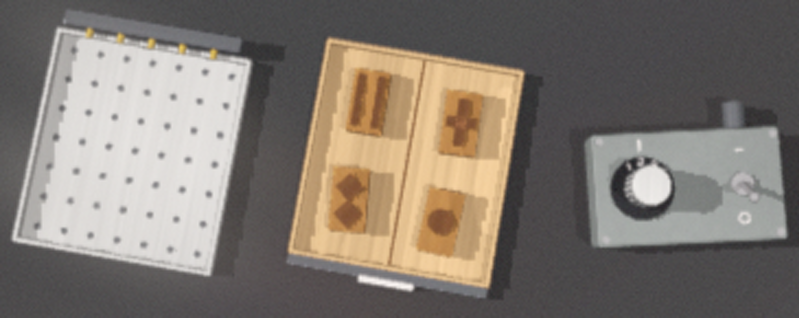

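The crop confirms that type2 is the brown diamond block in the case at px (255,241), and that all four kinds are present. The control's index line and bar mark are on its world +x side. Next I'll measure the blocks.

```bash
cat >> h.py <<'E'
def blocks(im,c,z=27,floor=None):
    """brown blocks in top picture (bgr): centre, yaw, size in world"""
    hsv=cv2.cvtColor(im,cv2.COLOR_BGR2HSV)
    m=cv2.inRange(hsv,(5,118,60),(22,255,255)); m[:140]=0; m[:,450:]=0; m[300:]=0
    m=cv2.morphologyEx(m,cv2.MORPH_OPEN,np.ones((5,5)))
    m=cv2.morphologyEx(m,cv2.MORPH_CLOSE,np.ones((5,5)))
    out=[]
    for k in cv2.findContours(m,cv2.RETR_EXTERNAL,cv2.CHAIN_APPROX_NONE)[0]:
        if cv2.contourArea(k)<150: continue
        P=cast(k[:,0]+0.,z,c)[:,:2].astype(np.float32)
        r=cv2.minAreaRect(P); b=cv2.boxPoints(r); e=[b[1]-b[0],b[2]-b[1]]; l=max(e,key=np.linalg.norm)
        a=np.arctan2(l[1],l[0]); a=(a+np.pi/2)%np.pi-np.pi/2
        out.append((k[:,0].mean(0).round(),np.round(r[0],1),round(float(a),3),np.round(sorted(r[1]))))
    return out
def local(p,o,yaw):
    d=np.asarray(p,float)[:2]-o; return np.array([d@[np.cos(yaw),np.sin(yaw)],d@[-np.sin(yaw),np.cos(yaw)]])
CASE=(np.array([534.3,4.5]),-.12); TRAY=(np.array([541.,307.]),-.125)
E
python3 - <<'E'
from h import *
im=cv2.imread("pics/top0.png");c=cam("top")
for b in blocks(im,c): print(*b,"case",local(b[1],*CASE).round())
for x in(-55,55):
  for y in(-50,50):
    o,w=TRAY;print("slot",x,y,(o+[x*np.cos(w)-y*np.sin(w),x*np.sin(w)+y*np.cos(w)]).round(1))
E
```

```text
[296. 251.] [473.4 -31.4] -0.192 [40. 71.] case [-56. -43.]
[254. 241.] [494.7  68.2] -0.051 [41. 70.] case [-47.  59.]
[305. 206.] [581.  -50.4] -0.103 [40. 71.] case [ 53. -49.]
[263. 196.] [601.4  50.6] -0.129 [41. 71.] case [61. 54.]
slot -55 -50 [480.2 264.2]
slot -55 50 [492.7 363.5]
slot 55 -50 [589.3 250.5]
slot 55 50 [601.8 349.8]
```

>>> apply_moves(increments=[{"tx": 0.336, "ty": -0.543, "tz": -0.08, "rz": 3.34, "claw": 0.065}, {"tx": 0.336, "ty": -0.543, "tz": -0.08, "rz": 3.34, "claw": 0.065}, {"tx": 0.336, "ty": -0.543, "tz": -0.08, "rz": 3.34, "claw": 0.065}, {"tx": 0.336, "ty": -0.543, "tz": -0.08, "rz": 3.34, "claw": 0.065}, {"tx": 0.336, "ty": -0.543, "tz": -0.08, "rz": 3.34, "claw": 0.065}, {"tx": 0.336, "ty": -0.543, "tz": -0.08, "rz": 3.34, "claw": 0.065}, {"tx": 0.336, "ty": -0.543, "tz": -0.08, "rz": 3.34, "claw": 0.065}, {"tx": 0.336, "ty": -0.543, "tz": -0.08, "rz": 3.34, "claw": 0.065}, {"tx": 0.336, "ty": -0.543, "tz": -0.08, "rz": 3.34, "claw": 0.065}, {"tx": 0.336, "ty": -0.543, "tz": -0.08, "rz": 3.34, "claw": 0.065}, {"tx": 0.336, "ty": -0.543, "tz": -0.08, "rz": 3.34, "claw": 0.065}, {"tx": 0.336, "ty": -0.543, "tz": -0.08, "rz": 3.34, "claw": 0.065}])

```text
$.increments[0]: bad value
```

>>> apply_moves(increments=[{"tx": 0.05, "ty": -0.05, "tz": 0, "rx": 0, "ry": 0, "rz": 1, "claw": 0.065}, {"tx": 0.336, "ty": -0.543, "tz": -0.08, "rx": 0, "ry": 0, "rz": 3.34, "claw": 0.065}, {"tx": 0.336, "ty": -0.543, "tz": -0.08, "rx": 0, "ry": 0, "rz": 3.34, "claw": 0.065}, {"tx": 0.336, "ty": -0.543, "tz": -0.08, "rx": 0, "ry": 0, "rz": 3.34, "claw": 0.065}, {"tx": 0.336, "ty": -0.543, "tz": -0.08, "rx": 0, "ry": 0, "rz": 3.34, "claw": 0.065}, {"tx": 0.336, "ty": -0.543, "tz": -0.08, "rx": 0, "ry": 0, "rz": 3.34, "claw": 0.065}, {"tx": 0.336, "ty": -0.543, "tz": -0.08, "rx": 0, "ry": 0, "rz": 3.34, "claw": 0.065}, {"tx": 0.336, "ty": -0.543, "tz": -0.08, "rx": 0, "ry": 0, "rz": 3.34, "claw": 0.065}, {"tx": 0.336, "ty": -0.543, "tz": -0.08, "rx": 0, "ry": 0, "rz": 3.34, "claw": 0.065}, {"tx": 0.336, "ty": -0.543, "tz": -0.08, "rx": 0, "ry": 0, "rz": 3.34, "claw": 0.065}, {"tx": 0.336, "ty": -0.543, "tz": -0.08, "rx": 0, "ry": 0, "rz": 3.34, "claw": 0.065}, {"tx": 0.336, "ty": -0.543, "tz": -0.08, "rx": 0, "ry": 0, "rz": 3.34, "claw": 0.065}])

```text
clock: 1.3
eef_pos: [579.1, 87.1, 127.0]
tool_rot: [-3.142, -0.001, 3.012]
force: [1.1, 0.1, 0.7]
width: 65.2
```

>>> apply_moves(increments=[{"tx": 0, "ty": 0, "tz": 0, "rx": 0, "ry": 0, "rz": 0, "claw": 0.065}, {"tx": 0, "ty": 0, "tz": 0, "rx": 0, "ry": 0, "rz": 0, "claw": 0.065}, {"tx": 0, "ty": 0, "tz": 0, "rx": 0, "ry": 0, "rz": 0, "claw": 0.065}])

```text
clock: 1.6
eef_pos: [577.8, 90.5, 127.3]
tool_rot: [3.141, -0.001, 3.014]
force: [0.0, 0.9, 0.9]
width: 65.0
```

>>> apply_moves(increments=[{"tx": 0.0235, "ty": -0.04, "tz": 0, "rx": 0, "ry": 0, "rz": 0, "claw": 0.065}, {"tx": 0.0235, "ty": -0.04, "tz": -0.04, "rx": 0, "ry": 0, "rz": 0, "claw": 0.065}, {"tx": 0.0235, "ty": -0.04, "tz": -0.08, "rx": 0, "ry": 0, "rz": 0, "claw": 0.065}, {"tx": 0.0235, "ty": -0.04, "tz": -0.105, "rx": 0, "ry": 0, "rz": 0, "claw": 0.065}, {"tx": 0.0235, "ty": -0.04, "tz": -0.118, "rx": 0, "ry": 0, "rz": 0, "claw": 0.065}, {"tx": 0.0235, "ty": -0.04, "tz": -0.118, "rx": 0, "ry": 0, "rz": 0, "claw": 0.065}, {"tx": 0.0235, "ty": -0.04, "tz": -0.118, "rx": 0, "ry": 0, "rz": 0, "claw": 0.065}])

```text
clock: 2.3
eef_pos: [602.8, 50.2, 10.5]
tool_rot: [3.141, 0.001, 3.014]
force: [0.6, 0.6, 0.3]
width: 65.2
```

>>> apply_moves(increments=[{"tx": 0, "ty": 0, "tz": 0, "rx": 0, "ry": 0, "rz": 0, "claw": 0.02}, {"tx": 0, "ty": 0, "tz": 0, "rx": 0, "ry": 0, "rz": 0, "claw": 0.02}, {"tx": 0, "ty": 0, "tz": 0, "rx": 0, "ry": 0, "rz": 0, "claw": 0.02}, {"tx": 0, "ty": 0, "tz": 0, "rx": 0, "ry": 0, "rz": 0, "claw": 0.02}, {"tx": 0, "ty": 0, "tz": 0, "rx": 0, "ry": 0, "rz": 0, "claw": 0.02}])

```text
clock: 2.8
eef_pos: [602.2, 49.0, 9.8]
tool_rot: [3.141, 0.0, 3.012]
force: [0.5, -0.0, -0.1]
width: 20.0
```

Run:
```python
from h import *
a=rgb2bgr(get_image("top"));b=rgb2bgr(get_image("scene"))
cv2.imwrite("pics/c2.png",np.hstack([cv2.resize(a[110:310,150:400],(400,320)),cv2.resize(b[150:310,200:400],(400,320))]))
```

```text
(no output)
```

View pics/c2.png

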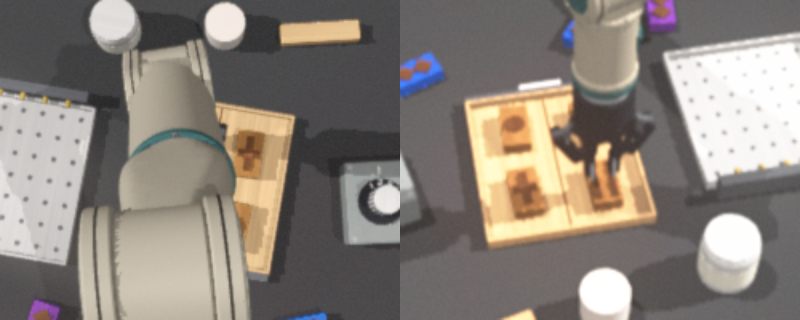

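The crop shows the closed fingers at the near (-x) end of the bars block, so there is an offset in x. I'll check by measuring the block in both cameras.

Run:
```python
from h import *
im=cv2.imread("pics/scene0.png");c=cam("scene");t=cam("top")
hsv=cv2.cvtColor(im,cv2.COLOR_BGR2HSV)
m=cv2.inRange(hsv,(5,118,60),(22,255,255));m[:195]=0;m[265:]=0;m[:,:235]=0;m[:,325:]=0
n,l,s,ce=cv2.connectedComponentsWithStats(m)
for i in range(1,n):
    if s[i,4]>60: print(ce[i].round(1),s[i,4],cast(ce[i],20,c).round(1),cast(ce[i],27,c).round(1))
for n,k in(("top",t),("scene",c)):
    print(n,[proj(p,k).round(0).tolist() for p in ([669,99,17],[642,-119,17],[398,-90,17],[429,128,17],read_state()['eef_pos'],[0,0,0])], k[2].round(2).tolist())
    print(calibration(n).keys())
p=read_state();print(p['eef_pos'],p['tool_rot'],p['width'])
```

```text
[293.5 211.2] 368 [[502.2  68.7  20. ]] [[507.7  66.6  27. ]]
[257.  214.5] 350 [[480.2 -30.8  20. ]] [[485.8 -32.2  27. ]]
[300.9 242.3] 409 [[609.4  51.1  20. ]] [[614.2  49.2  27. ]]
[262.1 246.5] 406 [[588.9 -49.9  20. ]] [[593.8 -51.2  27. ]]
top [[[244.0, 169.0]], [[334.0, 182.0]], [[320.0, 284.0]], [[228.0, 268.0]], [[264.0, 197.0]], [[277.0, 457.0]]] [[0.03, 0.99, -0.12], [-1.0, 0.03, -0.02], [-0.01, 0.12, 0.99]]
dict_keys(['camera_matrix', 'origin', 'attitude'])
scene [[[326.0, 256.0]], [[242.0, 270.0]], [[229.0, 199.0]], [[304.0, 188.0]], [[299.0, 243.0]], [[224.0, 112.0]]] [[0.32, -0.73, 0.61], [0.95, 0.25, -0.2], [-0.01, 0.64, 0.77]]
dict_keys(['camera_matrix', 'origin', 'attitude'])
[602.09654455  48.95765953   9.5962267 ] [3.14156801e+00 3.96632828e-05 3.01215818e+00] 19.96271027893757
```

Run:
```python
from h import *
b=rgb2bgr(get_image("scene"));w=rgb2bgr(get_image("wrist"))
a=cv2.imread("pics/scene0.png")
f=lambda x:cv2.resize(x[190:270,255:345],(360,320),interpolation=cv2.INTER_CUBIC)
cv2.imwrite("pics/c3.png",np.vstack([np.hstack([f(a),f(b)]),np.hstack([cv2.resize(w,(360,270)),np.zeros((270,360,3),np.uint8)])]))
```

```text
(no output)
```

View pics/c3.png

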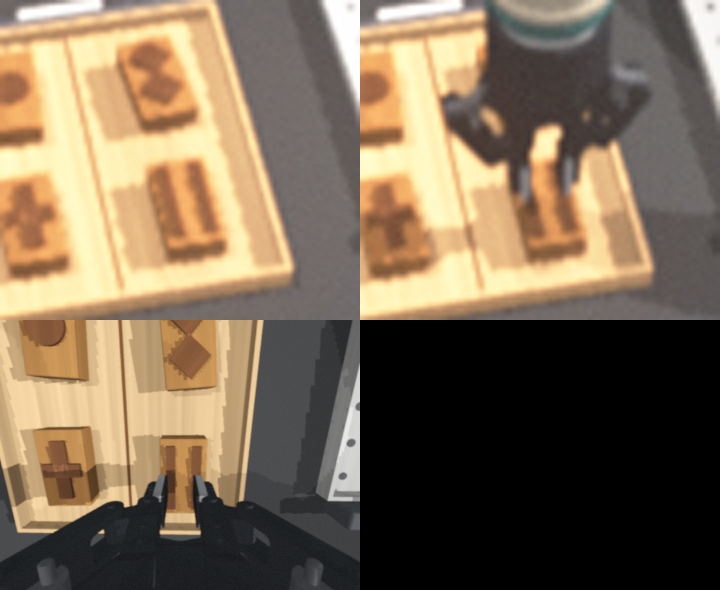

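The fingers closed above the block, so the real tips sit higher than the reported TCP z suggests. I'll open and step down while watching the force.

>>> apply_moves(increments=[{"tx": 0, "ty": 0, "tz": 0.004, "rx": 0, "ry": 0, "rz": 0, "claw": 0.065}, {"tx": 0, "ty": 0, "tz": 0.004, "rx": 0, "ry": 0, "rz": 0, "claw": 0.065}, {"tx": 0, "ty": 0, "tz": 0.004, "rx": 0, "ry": 0, "rz": 0, "claw": 0.065}, {"tx": 0, "ty": 0, "tz": 0.0, "rx": 0, "ry": 0, "rz": 0, "claw": 0.065}, {"tx": 0, "ty": 0, "tz": -0.004, "rx": 0, "ry": 0, "rz": 0, "claw": 0.065}, {"tx": 0, "ty": 0, "tz": -0.006, "rx": 0, "ry": 0, "rz": 0, "claw": 0.065}, {"tx": 0, "ty": 0, "tz": -0.006, "rx": 0, "ry": 0, "rz": 0, "claw": 0.065}])

```text
clock: 3.7
eef_pos: [601.6, 49.0, 2.9]
tool_rot: [-3.141, -0.001, 3.012]
force: [-0.5, -0.8, -0.0]
width: 65.2
```

Run:
```python
from h import *
from scipy.optimize import least_squares
c=cam("scene");s=read_state();print(s['eef_pos'],s['force'],s['width'])
for z in(10,15,20,25,30,35): print(z,proj([602,49,z],c).round(1))
```

```text
[601.58321309  48.97336954   2.86306378] [-0.45229708 -0.84224313 -0.02534746] 65.2102907300825
10 [[299.1 242.6]]
15 [[299.2 241.5]]
20 [[299.2 240.3]]
25 [[299.2 239.2]]
30 [[299.3 238.1]]
35 [[299.3 236.9]]
```

>>> apply_moves(increments=[{"tx": 0, "ty": 0, "tz": -0.003, "rx": 0, "ry": 0, "rz": 0, "claw": 0.065}, {"tx": 0, "ty": 0, "tz": -0.003, "rx": 0, "ry": 0, "rz": 0, "claw": 0.065}])

```text
clock: 3.9
eef_pos: [601.8, 49.0, 0.1]
tool_rot: [-3.141, -0.001, 3.012]
force: [-0.1, -0.0, 0.7]
width: 64.8
```

>>> apply_moves(increments=[{"tx": 0, "ty": 0, "tz": 0, "rx": 0, "ry": 0, "rz": 0, "claw": 0.03}, {"tx": 0, "ty": 0, "tz": 0, "rx": 0, "ry": 0, "rz": 0, "claw": 0.03}, {"tx": 0, "ty": 0, "tz": 0, "rx": 0, "ry": 0, "rz": 0, "claw": 0.03}, {"tx": 0, "ty": 0, "tz": 0, "rx": 0, "ry": 0, "rz": 0, "claw": 0.03}])

```text
clock: 4.3
eef_pos: [602.1, 49.0, 0.6]
tool_rot: [3.142, 0.0, 3.012]
force: [-0.9, 0.7, 0.4]
width: 29.6
```

Run:
```python
from h import *
b=rgb2bgr(get_image("scene"));w=rgb2bgr(get_image("wrist"));print(calibration("wrist"),read_state()['width'])
f=lambda x:cv2.resize(x[200:270,265:335],(400,400),interpolation=cv2.INTER_CUBIC)
cv2.imwrite("pics/c4.png",np.hstack([f(b),w[:400,80:480]]))
```

```text
{'camera_matrix': array([[301.73965932,   0.        , 279.94604966],
       [  0.        , 301.73965932, 206.36144811],
       [  0.        ,   0.        ,   1.        ]]), 'origin': array([537.65246649,  58.52879003, 173.80046582]), 'attitude': array([-2.65428243e-01,  4.31098435e-04,  1.44278409e+00])} 29.76722702224233
```

View pics/c4.png

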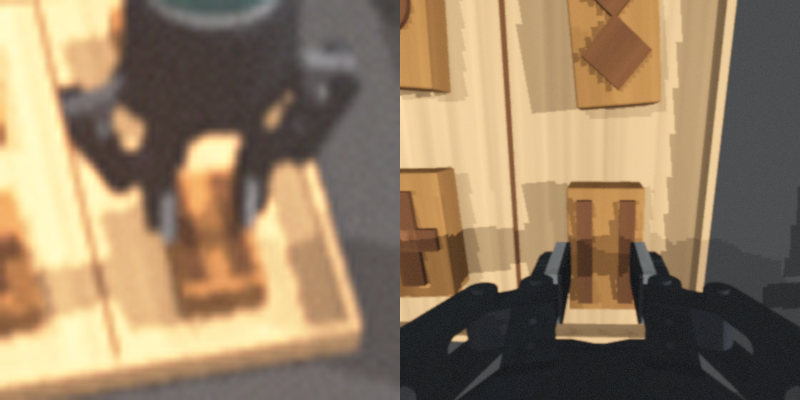

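Run:
```python
from h import *
c=cam("wrist")
for p in ([601.4,50.6,27],[567,55,27],[494.7,68.2,27],[536,35,4]): print(p,proj(p,c).round(1))
yj=np.array([np.sin(.129),np.cos(.129),0])
for z in (0,10,20,30,40): print(z,[proj(np.array([602,49,z])+s*15*yj,c).round(0).tolist() for s in(-1,1)])
# block corners seen in wrist: full px
for px in [(648,188),(722,188),(648,305),(724,305)]: print(px,cast((px[0]-400+80,px[1]),27,c).round(1))
```

```text
[601.4, 50.6, 27] [[280.6 251.1]]
[567, 55, 27] [[280.6 186.2]]
[494.7, 68.2, 27] [[289.6  19. ]]
[536, 35, 4] [[236.8 126.9]]
0 [[[254.0, 234.0]], [[303.0, 234.0]]]
10 [[[252.0, 240.0]], [[304.0, 240.0]]]
20 [[[250.0, 247.0]], [[305.0, 247.0]]]
30 [[[249.0, 255.0]], [[307.0, 255.0]]]
40 [[[247.0, 263.0]], [[308.0, 263.0]]]
(648, 188) [[570.9  78.2  27. ]]
(722, 188) [[575.6 114.6  27. ]]
(648, 305) [[636.7  72.5  27. ]]
(724, 305) [[642.1 114.2  27. ]]
```

>>> apply_moves(increments=[{"tx": 0, "ty": 0, "tz": 0, "rx": 0, "ry": 0, "rz": 0, "claw": 0.0}, {"tx": 0, "ty": 0, "tz": 0, "rx": 0, "ry": 0, "rz": 0, "claw": 0.0}, {"tx": 0, "ty": 0, "tz": 0, "rx": 0, "ry": 0, "rz": 0, "claw": 0.0}, {"tx": 0, "ty": 0, "tz": 0, "rx": 0, "ry": 0, "rz": 0, "claw": 0.0}])

```text
clock: 4.8
eef_pos: [602.1, 49.0, 0.5]
tool_rot: [3.142, -0.0, 3.012]
force: [-0.0, -0.4, -0.2]
width: -0.2
```

Run:
```python
from h import *
b=rgb2bgr(get_image("scene"));w=rgb2bgr(get_image("wrist"))
f=lambda x:cv2.resize(x[200:270,265:335],(400,400),interpolation=cv2.INTER_CUBIC)
cv2.imwrite("pics/c5.png",np.hstack([f(b),cv2.resize(w[150:350,180:380],(400,400))]))
```

```text
(no output)
```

View pics/c5.png

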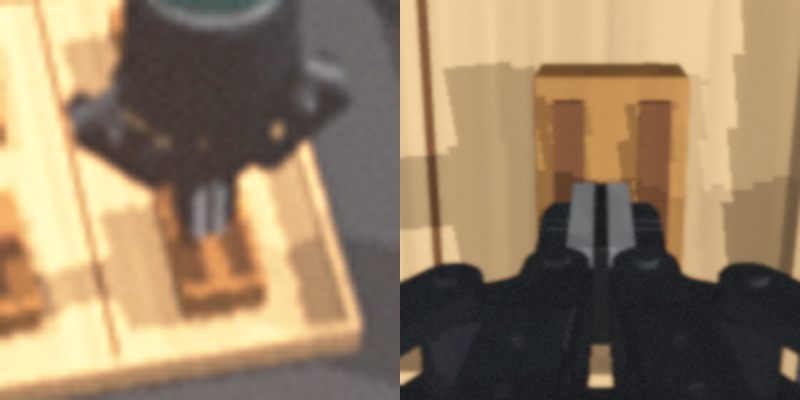

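The closed tips appear about 35 mm above the bench while the TCP reads 0.5, hovering over the block. I'll get the offset by touching: down in small closed-finger steps onto the block top (z=27), watching the force.

>>> apply_moves(increments=[{"tx": 0, "ty": 0, "tz": -0.002, "rx": 0, "ry": 0, "rz": 0, "claw": 0.0}, {"tx": 0, "ty": 0, "tz": -0.004, "rx": 0, "ry": 0, "rz": 0, "claw": 0.0}])

```text
clock: 5.1
eef_pos: [602.2, 49.0, -2.9]
tool_rot: [-3.142, 0.0, 3.012]
force: [-4.6, -0.7, 23.1]
width: 0.0
```

>>> apply_moves(increments=[{"tx": 0, "ty": 0, "tz": -0.002, "rx": 0, "ry": 0, "rz": 0, "claw": 0.0}, {"tx": 0, "ty": 0, "tz": -0.002, "rx": 0, "ry": 0, "rz": 0, "claw": 0.0}])

```text
clock: 5.3
eef_pos: [602.2, 49.0, -2.9]
tool_rot: [-3.141, 0.001, 3.012]
force: [-5.6, 0.4, 21.5]
width: -0.2
```

>>> apply_moves(increments=[{"tx": 0, "ty": 0, "tz": -0.002, "rx": 0, "ry": 0, "rz": 0, "claw": 0.0}, {"tx": 0, "ty": 0, "tz": -0.002, "rx": 0, "ry": 0, "rz": 0, "claw": 0.0}])

```text
clock: 5.5
eef_pos: [602.3, 49.0, -2.9]
tool_rot: [-3.141, 0.001, 3.012]
force: [-9.5, -1.0, 36.5]
width: -0.0
```

Contact came at a reading of about -2.5 on a 27 mm top, so true tip height is about reading + 30 mm. I'll back off, open and descend to a reading of about -22, checking the force.

>>> apply_moves(increments=[{"tx": 0, "ty": 0, "tz": 0.03, "rx": 0, "ry": 0, "rz": 0, "claw": 0.065}, {"tx": 0, "ty": 0, "tz": 0.03, "rx": 0, "ry": 0, "rz": 0, "claw": 0.065}, {"tx": 0, "ty": 0, "tz": 0.03, "rx": 0, "ry": 0, "rz": 0, "claw": 0.065}, {"tx": 0, "ty": 0, "tz": 0.02, "rx": 0, "ry": 0, "rz": 0, "claw": 0.065}, {"tx": 0, "ty": 0, "tz": 0.005, "rx": 0, "ry": 0, "rz": 0, "claw": 0.065}, {"tx": 0, "ty": 0, "tz": -0.005, "rx": 0, "ry": 0, "rz": 0, "claw": 0.065}, {"tx": 0, "ty": 0, "tz": -0.005, "rx": 0, "ry": 0, "rz": 0, "claw": 0.065}])

```text
clock: 6.2
eef_pos: [599.7, 48.8, -15.6]
tool_rot: [-3.14, -0.005, 3.012]
force: [-0.4, -0.3, -0.3]
width: 64.8
```

>>> apply_moves(increments=[{"tx": 0, "ty": 0, "tz": -0.004, "rx": 0, "ry": 0, "rz": 0, "claw": 0.065}, {"tx": 0, "ty": 0, "tz": -0.008, "rx": 0, "ry": 0, "rz": 0, "claw": 0.065}])

```text
clock: 6.4
eef_pos: [602.3, 49.1, -20.8]
tool_rot: [3.141, 0.0, 3.012]
force: [-0.0, -0.3, 0.1]
width: 64.7
```

>>> apply_moves(increments=[{"tx": 0, "ty": 0, "tz": 0, "rx": 0, "ry": 0, "rz": 0, "claw": 0.025}, {"tx": 0, "ty": 0, "tz": 0, "rx": 0, "ry": 0, "rz": 0, "claw": 0.025}, {"tx": 0, "ty": 0, "tz": 0, "rx": 0, "ry": 0, "rz": 0, "claw": 0.025}, {"tx": 0, "ty": 0, "tz": 0, "rx": 0, "ry": 0, "rz": 0, "claw": 0.025}])

```text
clock: 6.8
eef_pos: [602.5, 49.1, -20.0]
tool_rot: [3.141, 0.001, 3.012]
force: [-0.3, -0.5, 2.4]
width: 38.8
```

>>> apply_moves(increments=[{"tx": 0, "ty": 0, "tz": 0.03, "rx": 0, "ry": 0, "rz": 0, "claw": 0.025}, {"tx": 0, "ty": 0, "tz": 0.06, "rx": 0, "ry": 0, "rz": 0, "claw": 0.025}, {"tx": 0, "ty": 0.03, "tz": 0.07, "rx": 0, "ry": 0, "rz": 0, "claw": 0.025}, {"tx": 0, "ty": 0.07, "tz": 0.07, "rx": 0, "ry": 0, "rz": 0, "claw": 0.025}, {"tx": 0, "ty": 0.11, "tz": 0.07, "rx": 0, "ry": 0, "rz": 0, "claw": 0.025}, {"tx": 0, "ty": 0.15, "tz": 0.07, "rx": 0, "ry": 0, "rz": 0, "claw": 0.025}, {"tx": 0, "ty": 0.19, "tz": 0.07, "rx": 0, "ry": 0, "rz": 0, "claw": 0.025}, {"tx": 0, "ty": 0.23, "tz": 0.07, "rx": 0, "ry": 0, "rz": 0, "claw": 0.025}, {"tx": 0, "ty": 0.27, "tz": 0.07, "rx": 0, "ry": 0, "rz": 0, "claw": 0.025}, {"tx": 0, "ty": 0.301, "tz": 0.07, "rx": 0, "ry": 0, "rz": 0, "claw": 0.025}, {"tx": 0, "ty": 0.301, "tz": 0.07, "rx": 0, "ry": 0, "rz": 0, "claw": 0.025}])

```text
clock: 7.9
eef_pos: [599.6, 358.2, 49.3]
tool_rot: [3.136, -0.001, 3.02]
force: [-1.0, 1.0, -1.6]
width: 38.6
```

>>> apply_moves(increments=[{"tx": 0, "ty": 0, "tz": 0, "rx": 0, "ry": 0, "rz": 0, "claw": 0.025}, {"tx": 0, "ty": 0, "tz": -0.035, "rx": 0, "ry": 0, "rz": 0, "claw": 0.025}, {"tx": 0, "ty": 0, "tz": -0.06, "rx": 0, "ry": 0, "rz": 0, "claw": 0.025}, {"tx": 0, "ty": 0, "tz": -0.069, "rx": 0, "ry": 0, "rz": 0, "claw": 0.025}, {"tx": 0, "ty": 0, "tz": -0.069, "rx": 0, "ry": 0, "rz": 0, "claw": 0.025}, {"tx": 0, "ty": 0, "tz": -0.069, "rx": 0, "ry": 0, "rz": 0, "claw": 0.06}, {"tx": 0, "ty": 0, "tz": -0.069, "rx": 0, "ry": 0, "rz": 0, "claw": 0.06}, {"tx": 0, "ty": 0, "tz": -0.069, "rx": 0, "ry": 0, "rz": 0, "claw": 0.06}])

```text
clock: 8.7
eef_pos: [602.6, 349.6, -19.0]
tool_rot: [3.141, 0.001, 3.012]
force: [-0.3, 0.0, 0.4]
width: 59.9
```

>>> apply_moves(increments=[{"tx": 0, "ty": 0, "tz": 0.05, "rx": 0, "ry": 0, "rz": 0, "claw": 0.065}, {"tx": 0, "ty": 0, "tz": 0.08, "rx": 0, "ry": 0, "rz": 0, "claw": 0.065}])

```text
clock: 8.9
eef_pos: [602.6, 350.1, 61.9]
tool_rot: [3.141, 0.001, 3.012]
force: [1.1, 0.2, 1.0]
width: 64.9
```

```bash
cat > look.py <<'E'
from h import *
im=rgb2bgr(get_image("top"));c=cam("top")
for b in blocks(im,c): print(*b,"case",local(b[1],*CASE).round(),"tray",local(b[1],*TRAY).round())
s=read_state();print(s['clock'],s['eef_pos'].round(1),s['tool_rot'][2].round(3),s['width'].round(1))
E
python3 look.py
```

```text
[296. 251.] [473.7 -31.5] -0.192 [40. 70.] case [-56. -43.] tray [ -25. -344.]
[254. 241.] [494.9  68.2] -0.051 [41. 70.] case [-47.  59.] tray [ -16. -243.]
[305. 206.] [580.3 -49.9] -0.116 [41. 72.] case [ 52. -49.] tray [  83. -349.]Traceback (most recent call last):
  File "look.py", line 4, in <module>
    s=read_state();print(s['clock'],s['eef_pos'].round(1),s['tool_rot'][2].round(3),s['width'].round(1))
                                                                                    ^^^^^^^^^^^^^^^^
AttributeError: 'float' object has no attribute 'round'
```

>>> apply_moves(increments=[{"tx": -0.002, "ty": -0.04, "tz": 0, "rx": 0, "ry": 0, "rz": 0.2, "claw": 0.065}, {"tx": -0.022, "ty": -0.4, "tz": 0, "rx": 0, "ry": 0, "rz": 0.2, "claw": 0.065}, {"tx": -0.022, "ty": -0.4, "tz": 0, "rx": 0, "ry": 0, "rz": 0.2, "claw": 0.065}, {"tx": -0.022, "ty": -0.4, "tz": 0, "rx": 0, "ry": 0, "rz": 0.2, "claw": 0.065}, {"tx": -0.022, "ty": -0.4, "tz": 0, "rx": 0, "ry": 0, "rz": 0.2, "claw": 0.065}, {"tx": -0.022, "ty": -0.4, "tz": 0, "rx": 0, "ry": 0, "rz": 0.2, "claw": 0.065}, {"tx": -0.022, "ty": -0.4, "tz": 0, "rx": 0, "ry": 0, "rz": 0.2, "claw": 0.065}, {"tx": -0.022, "ty": -0.4, "tz": 0, "rx": 0, "ry": 0, "rz": 0.2, "claw": 0.065}, {"tx": -0.022, "ty": -0.4, "tz": 0, "rx": 0, "ry": 0, "rz": 0.2, "claw": 0.065}, {"tx": -0.022, "ty": -0.4, "tz": 0, "rx": 0, "ry": 0, "rz": 0.2, "claw": 0.065}, {"tx": -0.022, "ty": -0.4, "tz": 0, "rx": 0, "ry": 0, "rz": 0.2, "claw": 0.065}])

```text
clock: 10.05
eef_pos: [580.4, -48.3, 60.6]
tool_rot: [3.14, 0.0, 3.031]
force: [1.1, 0.4, 0.5]
width: 65.1
```

>>> apply_moves(increments=[{"tx": 0, "ty": 0, "tz": 0, "rx": 0, "ry": 0, "rz": 0, "claw": 0.065}, {"tx": 0, "ty": 0, "tz": -0.04, "rx": 0, "ry": 0, "rz": 0, "claw": 0.065}, {"tx": 0, "ty": 0, "tz": -0.07, "rx": 0, "ry": 0, "rz": 0, "claw": 0.065}, {"tx": 0, "ty": 0, "tz": -0.082, "rx": 0, "ry": 0, "rz": 0, "claw": 0.065}, {"tx": 0, "ty": 0, "tz": -0.082, "rx": 0, "ry": 0, "rz": 0, "claw": 0.065}, {"tx": 0, "ty": 0, "tz": -0.082, "rx": 0, "ry": 0, "rz": 0, "claw": 0.025}, {"tx": 0, "ty": 0, "tz": -0.082, "rx": 0, "ry": 0, "rz": 0, "claw": 0.025}, {"tx": 0, "ty": 0, "tz": -0.082, "rx": 0, "ry": 0, "rz": 0, "claw": 0.025}, {"tx": 0, "ty": 0, "tz": -0.082, "rx": 0, "ry": 0, "rz": 0, "claw": 0.025}])

```text
clock: 10.95
eef_pos: [581.6, -49.8, -19.8]
tool_rot: [3.141, 0.003, 3.03]
force: [0.2, 0.1, 7.6]
width: 38.3
```

>>> apply_moves(increments=[{"tx": 0, "ty": 0, "tz": 0.03, "rx": 0, "ry": 0, "rz": 0, "claw": 0.025}, {"tx": 0, "ty": 0, "tz": 0.06, "rx": 0, "ry": 0, "rz": 0, "claw": 0.025}, {"tx": 0, "ty": 0.03, "tz": 0.07, "rx": 0, "ry": 0, "rz": 0, "claw": 0.025}, {"tx": 0.002, "ty": 0.07, "tz": 0.07, "rx": 0, "ry": 0, "rz": 0, "claw": 0.025}, {"tx": 0.004, "ty": 0.11, "tz": 0.07, "rx": 0, "ry": 0, "rz": -0.1, "claw": 0.025}, {"tx": 0.006, "ty": 0.15, "tz": 0.07, "rx": 0, "ry": 0, "rz": -0.15, "claw": 0.025}, {"tx": 0.008, "ty": 0.19, "tz": 0.07, "rx": 0, "ry": 0, "rz": -0.15, "claw": 0.025}, {"tx": 0.008, "ty": 0.23, "tz": 0.07, "rx": 0, "ry": 0, "rz": -0.15, "claw": 0.025}, {"tx": 0.008, "ty": 0.27, "tz": 0.07, "rx": 0, "ry": 0, "rz": -0.15, "claw": 0.025}, {"tx": 0.008, "ty": 0.3, "tz": 0.07, "rx": 0, "ry": 0, "rz": -0.15, "claw": 0.025}, {"tx": 0.008, "ty": 0.3, "tz": 0.07, "rx": 0, "ry": 0, "rz": -0.15, "claw": 0.025}, {"tx": 0.008, "ty": 0.3, "tz": 0.07, "rx": 0, "ry": 0, "rz": -0.15, "claw": 0.025}])

```text
clock: 12.15
eef_pos: [587.7, 250.7, 48.7]
tool_rot: [-3.142, 0.0, 3.018]
force: [-0.2, -0.4, -0.9]
width: 38.3
```

```bash
sed -i "s/s\['width'\].round(1)/round(s['width'],1)/" look.py; python3 look.py
```

```text
[296. 251.] [473.7 -31.5] -0.185 [40. 70.] case [-56. -43.] tray [ -25. -344.]
[254. 241.] [494.7  68.2] -0.044 [41. 70.] case [-47.  59.] tray [ -16. -243.]
12.2 [588.1 248.9  48.7] 3.016 38.7
```

>>> apply_moves(increments=[{"tx": 0, "ty": 0, "tz": -0.035, "rx": 0, "ry": 0, "rz": 0, "claw": 0.025}, {"tx": 0, "ty": 0, "tz": -0.06, "rx": 0, "ry": 0, "rz": 0, "claw": 0.025}, {"tx": 0, "ty": 0, "tz": -0.069, "rx": 0, "ry": 0, "rz": 0, "claw": 0.025}, {"tx": 0, "ty": 0, "tz": -0.069, "rx": 0, "ry": 0, "rz": 0, "claw": 0.025}, {"tx": 0, "ty": 0, "tz": -0.069, "rx": 0, "ry": 0, "rz": 0, "claw": 0.06}, {"tx": 0, "ty": 0, "tz": -0.069, "rx": 0, "ry": 0, "rz": 0, "claw": 0.06}, {"tx": 0, "ty": 0, "tz": -0.069, "rx": 0, "ry": 0, "rz": 0, "claw": 0.06}, {"tx": 0, "ty": 0, "tz": -0.03, "rx": 0, "ry": 0, "rz": 0, "claw": 0.06}, {"tx": 0, "ty": 0, "tz": 0.012, "rx": 0, "ry": 0, "rz": 0, "claw": 0.054}])

```text
clock: 13.1
eef_pos: [586.6, 249.2, 59.8]
tool_rot: [-3.139, -0.003, 3.016]
force: [0.9, -0.5, 0.8]
width: 54.2
```

>>> apply_moves(increments=[{"tx": -0.02, "ty": -0.04, "tz": 0, "rx": 0, "ry": 0, "rz": 0.3, "claw": 0.054}, {"tx": -0.04, "ty": -0.08, "tz": 0, "rx": 0, "ry": 0, "rz": 0.6, "claw": 0.054}, {"tx": -0.06, "ty": -0.12, "tz": 0, "rx": 0, "ry": 0, "rz": 0.9, "claw": 0.054}, {"tx": -0.08, "ty": -0.16, "tz": 0, "rx": 0, "ry": 0, "rz": 0.9, "claw": 0.054}, {"tx": -0.094, "ty": -0.183, "tz": 0, "rx": 0, "ry": 0, "rz": 0.9, "claw": 0.054}, {"tx": -0.094, "ty": -0.183, "tz": 0, "rx": 0, "ry": 0, "rz": 0.9, "claw": 0.054}, {"tx": -0.094, "ty": -0.183, "tz": 0, "rx": 0, "ry": 0, "rz": 0.9, "claw": 0.054}])

```text
clock: 13.8
eef_pos: [494.7, 66.8, 60.9]
tool_rot: [3.141, 0.001, 3.094]
force: [-0.2, 0.3, -0.3]
width: 54.1
```

>>> apply_moves(increments=[{"tx": 0, "ty": 0, "tz": -0.04, "rx": 0, "ry": 0, "rz": 0, "claw": 0.054}, {"tx": 0, "ty": 0, "tz": -0.065, "rx": 0, "ry": 0, "rz": 0, "claw": 0.054}, {"tx": 0, "ty": 0, "tz": -0.081, "rx": 0, "ry": 0, "rz": 0, "claw": 0.054}, {"tx": 0, "ty": 0, "tz": -0.081, "rx": 0, "ry": 0, "rz": 0, "claw": 0.054}, {"tx": 0, "ty": 0, "tz": -0.081, "rx": 0, "ry": 0, "rz": 0, "claw": 0.025}, {"tx": 0, "ty": 0, "tz": -0.081, "rx": 0, "ry": 0, "rz": 0, "claw": 0.025}, {"tx": 0, "ty": 0, "tz": -0.081, "rx": 0, "ry": 0, "rz": 0, "claw": 0.025}, {"tx": 0, "ty": 0, "tz": -0.081, "rx": 0, "ry": 0, "rz": 0, "claw": 0.025}])

```text
clock: 14.6
eef_pos: [494.8, 67.2, -19.7]
tool_rot: [3.141, 0.002, 3.095]
force: [0.5, 0.3, -1.0]
width: 38.6
```

>>> apply_moves(increments=[{"tx": 0, "ty": 0, "tz": 0.03, "rx": 0, "ry": 0, "rz": 0, "claw": 0.025}, {"tx": 0, "ty": 0, "tz": 0.06, "rx": 0, "ry": 0, "rz": 0, "claw": 0.025}, {"tx": 0, "ty": 0.03, "tz": 0.07, "rx": 0, "ry": 0, "rz": 0, "claw": 0.025}, {"tx": 0, "ty": 0.07, "tz": 0.07, "rx": 0, "ry": 0, "rz": -0.3, "claw": 0.025}, {"tx": 0, "ty": 0.11, "tz": 0.07, "rx": 0, "ry": 0, "rz": -0.6, "claw": 0.025}, {"tx": -0.002, "ty": 0.15, "tz": 0.07, "rx": 0, "ry": 0, "rz": -0.9, "claw": 0.025}, {"tx": -0.002, "ty": 0.19, "tz": 0.07, "rx": 0, "ry": 0, "rz": -0.9, "claw": 0.025}, {"tx": -0.002, "ty": 0.23, "tz": 0.07, "rx": 0, "ry": 0, "rz": -0.9, "claw": 0.025}, {"tx": -0.002, "ty": 0.27, "tz": 0.07, "rx": 0, "ry": 0, "rz": -0.9, "claw": 0.025}, {"tx": -0.002, "ty": 0.296, "tz": 0.07, "rx": 0, "ry": 0, "rz": -0.9, "claw": 0.025}, {"tx": -0.002, "ty": 0.296, "tz": 0.07, "rx": 0, "ry": 0, "rz": -0.9, "claw": 0.025}, {"tx": -0.002, "ty": 0.296, "tz": 0.07, "rx": 0, "ry": 0, "rz": -0.9, "claw": 0.025}])

```text
clock: 15.8
eef_pos: [491.6, 363.1, 49.6]
tool_rot: [-3.141, -0.0, 3.018]
force: [0.0, -0.6, -0.2]
width: 38.3
```

```bash
python3 look.py
```

```text
[296. 251.] [473.1 -30.9] -0.197 [41. 70.] case [-57. -42.] tray [ -25. -344.]
15.85 [492.1 361.6  49.5] 3.016 38.2
```

>>> apply_moves(increments=[{"tx": 0, "ty": 0, "tz": -0.035, "rx": 0, "ry": 0, "rz": 0, "claw": 0.025}, {"tx": 0, "ty": 0, "tz": -0.06, "rx": 0, "ry": 0, "rz": 0, "claw": 0.025}, {"tx": 0, "ty": 0, "tz": -0.069, "rx": 0, "ry": 0, "rz": 0, "claw": 0.025}, {"tx": 0, "ty": 0, "tz": -0.069, "rx": 0, "ry": 0, "rz": 0, "claw": 0.025}, {"tx": 0, "ty": 0, "tz": -0.069, "rx": 0, "ry": 0, "rz": 0, "claw": 0.06}, {"tx": 0, "ty": 0, "tz": -0.069, "rx": 0, "ry": 0, "rz": 0, "claw": 0.06}, {"tx": 0, "ty": 0, "tz": -0.069, "rx": 0, "ry": 0, "rz": 0, "claw": 0.06}, {"tx": 0, "ty": 0, "tz": -0.03, "rx": 0, "ry": 0, "rz": 0, "claw": 0.06}, {"tx": 0, "ty": 0, "tz": 0.012, "rx": 0, "ry": 0, "rz": 0, "claw": 0.06}])

```text
clock: 16.75
eef_pos: [490.9, 362.1, 61.2]
tool_rot: [-3.139, -0.003, 3.017]
force: [0.3, -0.2, 0.2]
width: 60.0
```

>>> apply_moves(increments=[{"tx": -0.002, "ty": -0.04, "tz": 0, "rx": 0, "ry": 0, "rz": -0.74, "claw": 0.06}, {"tx": -0.004, "ty": -0.08, "tz": 0, "rx": 0, "ry": 0, "rz": -0.74, "claw": 0.06}, {"tx": -0.006, "ty": -0.12, "tz": 0, "rx": 0, "ry": 0, "rz": -0.74, "claw": 0.06}, {"tx": -0.008, "ty": -0.16, "tz": 0, "rx": 0, "ry": 0, "rz": -0.74, "claw": 0.06}, {"tx": -0.01, "ty": -0.2, "tz": 0, "rx": 0, "ry": 0, "rz": -0.74, "claw": 0.06}, {"tx": -0.012, "ty": -0.24, "tz": 0, "rx": 0, "ry": 0, "rz": -0.74, "claw": 0.06}, {"tx": -0.014, "ty": -0.28, "tz": 0, "rx": 0, "ry": 0, "rz": -0.74, "claw": 0.06}, {"tx": -0.016, "ty": -0.32, "tz": 0, "rx": 0, "ry": 0, "rz": -0.74, "claw": 0.06}, {"tx": -0.018, "ty": -0.36, "tz": 0, "rx": 0, "ry": 0, "rz": -0.74, "claw": 0.06}, {"tx": -0.019, "ty": -0.394, "tz": 0, "rx": 0, "ry": 0, "rz": -0.74, "claw": 0.06}, {"tx": -0.019, "ty": -0.394, "tz": 0, "rx": 0, "ry": 0, "rz": -0.74, "claw": 0.06}, {"tx": -0.019, "ty": -0.394, "tz": 0, "rx": 0, "ry": 0, "rz": -0.74, "claw": 0.06}])

```text
clock: 17.95
eef_pos: [473.3, -31.7, 61.8]
tool_rot: [3.141, 0.001, 2.95]
force: [1.0, 0.5, -1.0]
width: 59.5
```

>>> apply_moves(increments=[{"tx": 0, "ty": 0, "tz": -0.04, "rx": 0, "ry": 0, "rz": 0, "claw": 0.06}, {"tx": 0, "ty": 0, "tz": -0.065, "rx": 0, "ry": 0, "rz": 0, "claw": 0.06}, {"tx": 0, "ty": 0, "tz": -0.082, "rx": 0, "ry": 0, "rz": 0, "claw": 0.06}, {"tx": 0, "ty": 0, "tz": -0.082, "rx": 0, "ry": 0, "rz": 0, "claw": 0.06}, {"tx": 0, "ty": 0, "tz": -0.082, "rx": 0, "ry": 0, "rz": 0, "claw": 0.025}, {"tx": 0, "ty": 0, "tz": -0.082, "rx": 0, "ry": 0, "rz": 0, "claw": 0.025}, {"tx": 0, "ty": 0, "tz": -0.082, "rx": 0, "ry": 0, "rz": 0, "claw": 0.025}, {"tx": 0, "ty": 0, "tz": -0.082, "rx": 0, "ry": 0, "rz": 0, "claw": 0.025}])

```text
clock: 18.75
eef_pos: [473.5, -30.5, -20.0]
tool_rot: [3.142, 0.001, 2.953]
force: [-0.4, -0.4, -0.8]
width: 38.7
```

>>> apply_moves(increments=[{"tx": 0, "ty": 0, "tz": 0.03, "rx": 0, "ry": 0, "rz": 0, "claw": 0.025}, {"tx": 0, "ty": 0, "tz": 0.06, "rx": 0, "ry": 0, "rz": 0, "claw": 0.025}, {"tx": 0, "ty": 0.03, "tz": 0.07, "rx": 0, "ry": 0, "rz": 0, "claw": 0.025}, {"tx": 0.002, "ty": 0.07, "tz": 0.07, "rx": 0, "ry": 0, "rz": 0.3, "claw": 0.025}, {"tx": 0.003, "ty": 0.11, "tz": 0.07, "rx": 0, "ry": 0, "rz": 0.6, "claw": 0.025}, {"tx": 0.004, "ty": 0.15, "tz": 0.07, "rx": 0, "ry": 0, "rz": 0.74, "claw": 0.025}, {"tx": 0.005, "ty": 0.19, "tz": 0.07, "rx": 0, "ry": 0, "rz": 0.74, "claw": 0.025}, {"tx": 0.006, "ty": 0.23, "tz": 0.07, "rx": 0, "ry": 0, "rz": 0.74, "claw": 0.025}, {"tx": 0.007, "ty": 0.27, "tz": 0.07, "rx": 0, "ry": 0, "rz": 0.74, "claw": 0.025}, {"tx": 0.007, "ty": 0.295, "tz": 0.07, "rx": 0, "ry": 0, "rz": 0.74, "claw": 0.025}, {"tx": 0.007, "ty": 0.295, "tz": 0.07, "rx": 0, "ry": 0, "rz": 0.74, "claw": 0.025}, {"tx": 0.007, "ty": 0.295, "tz": 0.07, "rx": 0, "ry": 0, "rz": 0.74, "claw": 0.025}])

```text
clock: 19.95
eef_pos: [479.5, 264.3, 49.6]
tool_rot: [-3.141, -0.0, 3.018]
force: [-0.4, -0.5, -1.2]
width: 38.5
```

>>> apply_moves(increments=[{"tx": 0, "ty": 0, "tz": -0.035, "rx": 0, "ry": 0, "rz": 0, "claw": 0.025}, {"tx": 0, "ty": 0, "tz": -0.06, "rx": 0, "ry": 0, "rz": 0, "claw": 0.025}, {"tx": 0, "ty": 0, "tz": -0.069, "rx": 0, "ry": 0, "rz": 0, "claw": 0.025}, {"tx": 0, "ty": 0, "tz": -0.069, "rx": 0, "ry": 0, "rz": 0, "claw": 0.025}, {"tx": 0, "ty": 0, "tz": -0.069, "rx": 0, "ry": 0, "rz": 0, "claw": 0.06}, {"tx": 0, "ty": 0, "tz": -0.069, "rx": 0, "ry": 0, "rz": 0, "claw": 0.06}, {"tx": 0, "ty": 0, "tz": -0.069, "rx": 0, "ry": 0, "rz": 0, "claw": 0.06}, {"tx": 0, "ty": 0, "tz": -0.03, "rx": 0, "ry": 0, "rz": 0, "claw": 0.06}, {"tx": 0, "ty": 0, "tz": 0.012, "rx": 0, "ry": 0, "rz": 0, "claw": 0.06}, {"tx": 0, "ty": 0, "tz": 0.06, "rx": 0, "ry": 0, "rz": 0, "claw": 0.06}, {"tx": 0, "ty": -0.04, "tz": 0.08, "rx": 0, "ry": 0, "rz": 0, "claw": 0.06}])

```text
clock: 21.05
eef_pos: [482.3, 231.6, 134.4]
tool_rot: [3.131, 0.007, 3.025]
force: [1.5, -0.1, 0.7]
width: 60.3
```

Blocks are placed. Now to the sleeve: I'll turn the wrist by about -80° for joint range and hover so the wrist camera looks straight down at it.

>>> apply_moves(increments=[{"tx": 0.003, "ty": -0.045, "tz": 0.01, "rx": 0, "ry": 0, "rz": -1.4, "claw": 0.06}, {"tx": 0.006, "ty": -0.09, "tz": 0.01, "rx": 0, "ry": 0, "rz": -2.8, "claw": 0.06}, {"tx": 0.009, "ty": -0.135, "tz": 0.01, "rx": 0, "ry": 0, "rz": -4.2, "claw": 0.06}, {"tx": 0.012, "ty": -0.18, "tz": 0.01, "rx": 0, "ry": 0, "rz": -5.6, "claw": 0.06}, {"tx": 0.016, "ty": -0.225, "tz": 0.01, "rx": 0, "ry": 0, "rz": -7, "claw": 0.06}, {"tx": 0.02, "ty": -0.27, "tz": 0.0, "rx": 0, "ry": 0, "rz": -8.4, "claw": 0.06}, {"tx": 0.024, "ty": -0.315, "tz": 0.0, "rx": 0, "ry": 0, "rz": -9.8, "claw": 0.06}, {"tx": 0.028, "ty": -0.36, "tz": -0.01, "rx": 0, "ry": 0, "rz": -11.2, "claw": 0.06}, {"tx": 0.032, "ty": -0.405, "tz": -0.02, "rx": 0, "ry": 0, "rz": -12.6, "claw": 0.06}, {"tx": 0.036, "ty": -0.45, "tz": -0.025, "rx": 0, "ry": 0, "rz": -14, "claw": 0.06}, {"tx": 0.04, "ty": -0.495, "tz": -0.025, "rx": 0, "ry": 0, "rz": -15.2, "claw": 0.06}, {"tx": 0.04, "ty": -0.529, "tz": -0.025, "rx": 0, "ry": 0, "rz": -16, "claw": 0.06}])

```text
clock: 22.25
eef_pos: [520.0, -308.4, 104.8]
tool_rot: [3.141, 0.002, 1.615]
force: [0.7, 0.5, 0.1]
width: 60.0
```

>>> apply_moves(increments=[{"tx": 0, "ty": 0, "tz": 0, "rx": 0, "ry": 0, "rz": 0, "claw": 0.06}, {"tx": 0, "ty": 0, "tz": 0, "rx": 0, "ry": 0, "rz": 0, "claw": 0.06}, {"tx": 0, "ty": 0, "tz": 0, "rx": 0, "ry": 0, "rz": 0, "claw": 0.06}])

```text
clock: 22.55
eef_pos: [520.3, -303.2, 104.6]
tool_rot: [3.141, -0.002, 1.622]
force: [-0.2, 0.5, 0.1]
width: 59.9
```

```bash
python3 look.py
python3 - <<'E'
from h import *
c=cam("wrist");w=rgb2bgr(get_image("wrist"));np.savez("w1.npz",w=w,K=c[0],o=c[1],M=c[2])
print(c[1]);print([proj(p,c).round().tolist() for p in([514,-239,100],[514,-239,55],[548,-237,50],[500,-344,93])])
cv2.imwrite("pics/c6.png",cv2.resize(w,(800,600)))
print(read_state()['qpos'].round(2))
E
```

```text
22.6 [ 520.4 -303.   104.6] 1.623 59.6
[ 518.19916527 -236.10045859  277.93521761]
[[[272.0, 130.0]], [[274.0, 129.0]], [[320.0, 128.0]], [[245.0, 286.0]]]
[ 0.44  0.68  0.07  1.75 -0.07  0.72  0.6 ]
```

View pics/c6.png

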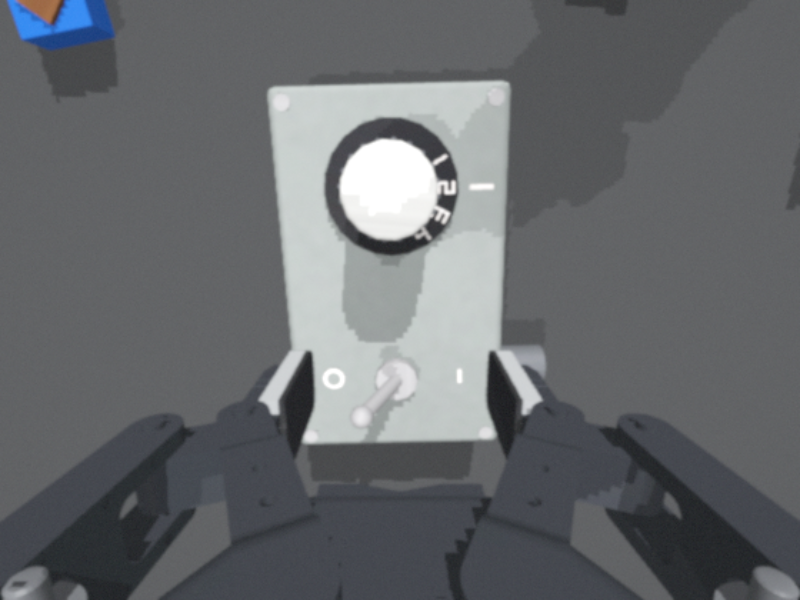

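The wrist view shows the numeral 2 at the index line (px 480,187), so +0.5 rad is needed. The sleeve grip at (388,188) is within 1 mm of my estimate, and the toggle ball at (362,416) leans to the ring, so it is off. Now grasping the sleeve.

>>> apply_moves(increments=[{"tx": -0.006, "ty": 0.04, "tz": 0, "rx": 0, "ry": 0, "rz": 0, "claw": 0.065}, {"tx": -0.006, "ty": 0.063, "tz": 0, "rx": 0, "ry": 0, "rz": 0, "claw": 0.065}, {"tx": -0.006, "ty": 0.063, "tz": -0.02, "rx": 0, "ry": 0, "rz": 0, "claw": 0.065}, {"tx": -0.006, "ty": 0.063, "tz": -0.04, "rx": 0, "ry": 0, "rz": 0, "claw": 0.065}, {"tx": -0.006, "ty": 0.063, "tz": -0.055, "rx": 0, "ry": 0, "rz": 0, "claw": 0.065}, {"tx": -0.006, "ty": 0.063, "tz": -0.063, "rx": 0, "ry": 0, "rz": 0, "claw": 0.065}, {"tx": -0.006, "ty": 0.063, "tz": -0.063, "rx": 0, "ry": 0, "rz": 0, "claw": 0.065}])

```text
clock: 23.35
eef_pos: [513.6, -240.8, 40.7]
tool_rot: [-3.14, -0.001, 1.622]
force: [-1.1, 0.1, 0.3]
width: 64.9
```

>>> apply_moves(increments=[{"tx": 0, "ty": 0, "tz": 0, "rx": 0, "ry": 0, "rz": 0, "claw": 0.03}, {"tx": 0, "ty": 0, "tz": 0, "rx": 0, "ry": 0, "rz": 0, "claw": 0.03}, {"tx": 0, "ty": 0, "tz": 0, "rx": 0, "ry": 0, "rz": 0, "claw": 0.03}, {"tx": 0, "ty": 0, "tz": 0, "rx": 0, "ry": 0, "rz": 0, "claw": 0.03}])

```text
clock: 23.75
eef_pos: [512.6, -242.0, 42.7]
tool_rot: [-3.14, -0.0, 1.62]
force: [-4.7, 0.2, 5.5]
width: 38.2
```

>>> apply_moves(increments=[{"tx": 0, "ty": 0, "tz": 0, "rx": 0, "ry": 0, "rz": 1, "claw": 0.025}, {"tx": 0, "ty": 0, "tz": 0, "rx": 0, "ry": 0, "rz": 2, "claw": 0.025}, {"tx": 0, "ty": 0, "tz": 0, "rx": 0, "ry": 0, "rz": 3, "claw": 0.025}, {"tx": 0, "ty": 0, "tz": 0, "rx": 0, "ry": 0, "rz": 4, "claw": 0.025}, {"tx": 0, "ty": 0, "tz": 0, "rx": 0, "ry": 0, "rz": 5, "claw": 0.025}, {"tx": 0, "ty": 0, "tz": 0, "rx": 0, "ry": 0, "rz": 5.8, "claw": 0.025}, {"tx": 0, "ty": 0, "tz": 0, "rx": 0, "ry": 0, "rz": 5.8, "claw": 0.025}, {"tx": 0, "ty": 0, "tz": 0, "rx": 0, "ry": 0, "rz": 5.8, "claw": 0.025}])

```text
clock: 24.55
eef_pos: [512.5, -242.1, 42.7]
tool_rot: [-3.14, -0.001, 2.126]
force: [-4.2, 2.2, 6.2]
width: 38.6
```

>>> apply_moves(increments=[{"tx": 0, "ty": 0, "tz": 0, "rx": 0, "ry": 0, "rz": 0, "claw": 0.065}, {"tx": 0, "ty": 0, "tz": 0, "rx": 0, "ry": 0, "rz": 0, "claw": 0.065}, {"tx": 0, "ty": 0, "tz": 0, "rx": 0, "ry": 0, "rz": 0, "claw": 0.065}, {"tx": 0, "ty": 0, "tz": 0.03, "rx": 0, "ry": 0, "rz": 0, "claw": 0.065}, {"tx": 0, "ty": 0, "tz": 0.065, "rx": 0, "ry": 0, "rz": 0, "claw": 0.065}, {"tx": 0.006, "ty": -0.035, "tz": 0.065, "rx": 0, "ry": 0, "rz": -1.5, "claw": 0.065}, {"tx": 0.006, "ty": -0.063, "tz": 0.065, "rx": 0, "ry": 0, "rz": -3, "claw": 0.065}, {"tx": 0.006, "ty": -0.063, "tz": 0.065, "rx": 0, "ry": 0, "rz": -4.5, "claw": 0.065}, {"tx": 0.006, "ty": -0.063, "tz": 0.065, "rx": 0, "ry": 0, "rz": -5.8, "claw": 0.065}, {"tx": 0.006, "ty": -0.063, "tz": 0.065, "rx": 0, "ry": 0, "rz": -5.8, "claw": 0.065}])

```text
clock: 25.55
eef_pos: [520.3, -305.1, 106.5]
tool_rot: [3.141, 0.0, 1.62]
force: [0.4, -0.7, 0.4]
width: 65.1
```

```bash
python3 look.py
python3 - <<'E'
from h import *
w=rgb2bgr(get_image("wrist"));t=rgb2bgr(get_image("top"))
cv2.imwrite("pics/c7.png",np.hstack([cv2.resize(w[60:320,160:400],(400,433)),cv2.resize(t[140:300,80:230],(400,433))]))
cv2.imwrite("pics/top7.png",t)
E
```

```text
25.6 [ 520.3 -304.8  106.5] 1.623 65.1
```

View pics/c7.png

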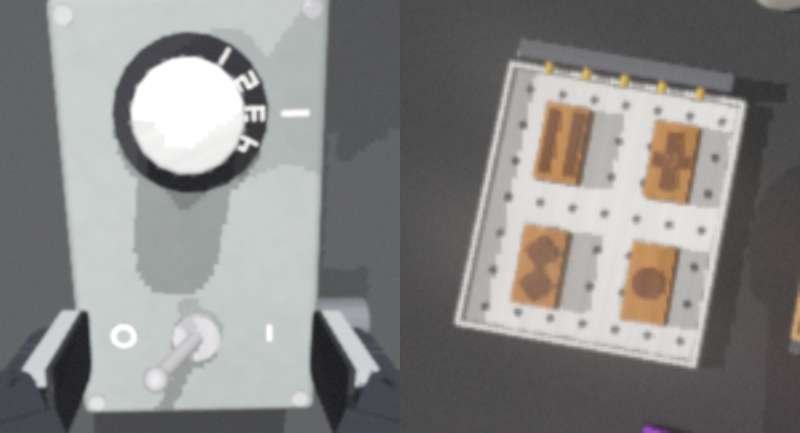

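The left crop shows numeral 3 at the index (295,113) and the toggle still on the ring side (155,380). The right crop shows all four blocks face up and well inside the tray. Now the toggle: I'll push with closed fingers from its -x side.

>>> apply_moves(increments=[{"tx": -0.025, "ty": -0.02, "tz": 0, "rx": 0, "ry": 0, "rz": 0, "claw": 0}, {"tx": -0.048, "ty": -0.041, "tz": 0, "rx": 0, "ry": 0, "rz": 0, "claw": 0}, {"tx": -0.048, "ty": -0.041, "tz": 0, "rx": 0, "ry": 0, "rz": 0, "claw": 0}, {"tx": -0.048, "ty": -0.041, "tz": 0, "rx": 0, "ry": 0, "rz": 0, "claw": 0}, {"tx": -0.048, "ty": -0.041, "tz": 0, "rx": 0, "ry": 0, "rz": 0, "claw": 0}, {"tx": -0.048, "ty": -0.041, "tz": -0.02, "rx": 0, "ry": 0, "rz": 0, "claw": 0}, {"tx": -0.048, "ty": -0.041, "tz": -0.04, "rx": 0, "ry": 0, "rz": 0, "claw": 0}, {"tx": -0.048, "ty": -0.041, "tz": -0.06, "rx": 0, "ry": 0, "rz": 0, "claw": 0}, {"tx": -0.048, "ty": -0.041, "tz": -0.06, "rx": 0, "ry": 0, "rz": 0, "claw": 0}])

```text
clock: 26.6
eef_pos: [471.5, -343.4, 44.2]
tool_rot: [-3.138, -0.004, 1.623]
force: [-1.0, -0.4, -0.3]
width: -0.2
```

>>> apply_moves(increments=[{"tx": 0.006, "ty": 0, "tz": 0, "rx": 0, "ry": 0, "rz": 0, "claw": 0}, {"tx": 0.012, "ty": 0, "tz": 0, "rx": 0, "ry": 0, "rz": 0, "claw": 0}, {"tx": 0.018, "ty": 0, "tz": 0, "rx": 0, "ry": 0, "rz": 0, "claw": 0}, {"tx": 0.024, "ty": 0, "tz": 0, "rx": 0, "ry": 0, "rz": 0, "claw": 0}, {"tx": 0.03, "ty": 0, "tz": 0, "rx": 0, "ry": 0, "rz": 0, "claw": 0}, {"tx": 0.036, "ty": 0, "tz": 0, "rx": 0, "ry": 0, "rz": 0, "claw": 0}, {"tx": 0.04, "ty": 0, "tz": 0, "rx": 0, "ry": 0, "rz": 0, "claw": 0}])

```text
clock: 27.3
eef_pos: [513.6, -345.8, 46.6]
tool_rot: [3.14, 0.0, 1.621]
force: [0.2, -1.3, 0.3]
width: -0.2
```

>>> apply_moves(increments=[{"tx": -0.03, "ty": 0, "tz": 0, "rx": 0, "ry": 0, "rz": 0, "claw": 0}, {"tx": -0.03, "ty": 0, "tz": 0.03, "rx": 0, "ry": 0, "rz": 0, "claw": 0}, {"tx": 0, "ty": 0.04, "tz": 0.06, "rx": 0, "ry": 0, "rz": 0, "claw": 0.06}, {"tx": 0.007, "ty": 0.04, "tz": 0.06, "rx": 0, "ry": 0, "rz": 0, "claw": 0.06}, {"tx": 0.007, "ty": 0.04, "tz": 0.06, "rx": 0, "ry": 0, "rz": 0, "claw": 0.06}, {"tx": 0.007, "ty": 0.04, "tz": 0.06, "rx": 0, "ry": 0, "rz": 0, "claw": 0.06}])

```text
clock: 27.9
eef_pos: [518.5, -306.2, 106.0]
tool_rot: [-3.14, 0.0, 1.621]
force: [-1.2, -0.5, -0.4]
width: 58.5
```

Run:
```python
from h import *
c=cam("wrist");w=rgb2bgr(get_image("wrist"))
cv2.imwrite("pics/c8.png",cv2.resize(w[60:320,160:400],(400,433)));print(read_state()['clock'],read_state()['eef_pos'])
t=cv2.imread("pics/top7.png");hsv=cv2.cvtColor(t,cv2.COLOR_BGR2HSV)
print(hsv[140+145*160//433, 80+(545-400)*150//400],hsv[140+260*160//433,80+(670-400)*150//400])
```

```text
27.95 [ 517.59249705 -306.71625997  105.63359126]
[ 12 118 140] [ 14 135 182]
```

View pics/c8.png

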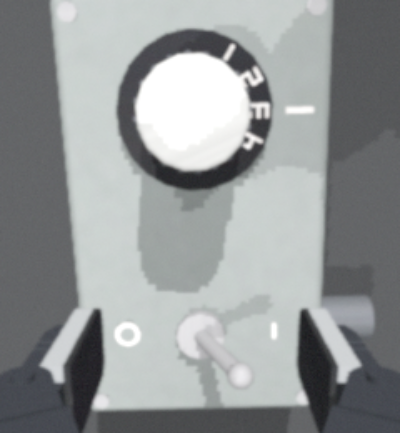

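The ball is now on the bar side (240,375), so the switch is on, and the sleeve is still at 3. I'll wait while positioning on the +x side, and check the blocks.

>>> apply_moves(increments=[{"tx": 0.03, "ty": -0.02, "tz": 0, "rx": 0, "ry": 0, "rz": 0, "claw": 0}, {"tx": 0.052, "ty": -0.04, "tz": 0, "rx": 0, "ry": 0, "rz": 0, "claw": 0}, {"tx": 0.052, "ty": -0.04, "tz": 0, "rx": 0, "ry": 0, "rz": 0, "claw": 0}, {"tx": 0.052, "ty": -0.04, "tz": 0, "rx": 0, "ry": 0, "rz": 0, "claw": 0}, {"tx": 0.052, "ty": -0.04, "tz": 0, "rx": 0, "ry": 0, "rz": 0, "claw": 0}, {"tx": 0.052, "ty": -0.04, "tz": 0, "rx": 0, "ry": 0, "rz": 0, "claw": 0}, {"tx": 0.052, "ty": -0.04, "tz": -0.02, "rx": 0, "ry": 0, "rz": 0, "claw": 0}, {"tx": 0.052, "ty": -0.04, "tz": -0.04, "rx": 0, "ry": 0, "rz": 0, "claw": 0}, {"tx": 0.052, "ty": -0.04, "tz": -0.06, "rx": 0, "ry": 0, "rz": 0, "claw": 0}, {"tx": 0.052, "ty": -0.04, "tz": -0.06, "rx": 0, "ry": 0, "rz": 0, "claw": 0}, {"tx": 0.052, "ty": -0.04, "tz": -0.06, "rx": 0, "ry": 0, "rz": 0, "claw": 0}, {"tx": 0.052, "ty": -0.04, "tz": -0.06, "rx": 0, "ry": 0, "rz": 0, "claw": 0}])

```text
clock: 29.15
eef_pos: [571.8, -346.4, 47.9]
tool_rot: [3.14, 0.001, 1.62]
force: [-0.2, 0.6, -0.6]
width: -0.1
```

```bash
sed -i 's/(5,118,60)/(5,100,60)/; s/m\[300:\]=0/m[300:]=0; m[140:300,225:340]\&=cv2.inRange(hsv,(5,118,60),(22,255,255))[140:300,225:340]/' h.py; python3 look.py
```

```text
[173. 244.] [480.8 260.4] -0.129 [39. 66.] case [-84. 248.] tray [-54. -54.]
[182. 199.] [588.6 245.8] -0.129 [40. 67.] case [ 25. 246.] tray [ 55. -55.]
[139. 194.] [601.3 348.1] 0.027 [39. 68.] case [ 25. 349.] tray [55. 48.]
29.2 [ 571.9 -346.5   48. ] 1.62 -0.3
```

>>> apply_moves(increments=[{"tx": 0, "ty": 0, "tz": 0, "rx": 0, "ry": 0, "rz": 0, "claw": 0}, {"tx": 0, "ty": 0, "tz": 0, "rx": 0, "ry": 0, "rz": 0, "claw": 0}, {"tx": 0, "ty": 0, "tz": 0, "rx": 0, "ry": 0, "rz": 0, "claw": 0}, {"tx": 0, "ty": 0, "tz": 0, "rx": 0, "ry": 0, "rz": 0, "claw": 0}, {"tx": 0, "ty": 0, "tz": 0, "rx": 0, "ry": 0, "rz": 0, "claw": 0}, {"tx": 0, "ty": 0, "tz": 0, "rx": 0, "ry": 0, "rz": 0, "claw": 0}, {"tx": 0, "ty": 0, "tz": 0, "rx": 0, "ry": 0, "rz": 0, "claw": 0}, {"tx": 0, "ty": 0, "tz": 0, "rx": 0, "ry": 0, "rz": 0, "claw": 0}, {"tx": 0, "ty": 0, "tz": 0, "rx": 0, "ry": 0, "rz": 0, "claw": 0}, {"tx": 0, "ty": 0, "tz": 0, "rx": 0, "ry": 0, "rz": 0, "claw": 0}, {"tx": 0, "ty": 0, "tz": 0, "rx": 0, "ry": 0, "rz": 0, "claw": 0}, {"tx": 0, "ty": 0, "tz": 0, "rx": 0, "ry": 0, "rz": 0, "claw": 0}])

```text
clock: 30.4
eef_pos: [571.1, -346.0, 46.5]
tool_rot: [-3.142, -0.0, 1.62]
force: [0.3, -0.1, 0.3]
width: 0.1
```

>>> apply_moves(increments=[{"tx": 0, "ty": 0, "tz": 0, "rx": 0, "ry": 0, "rz": 0, "claw": 0}, {"tx": 0, "ty": 0, "tz": 0, "rx": 0, "ry": 0, "rz": 0, "claw": 0}, {"tx": 0, "ty": 0, "tz": 0, "rx": 0, "ry": 0, "rz": 0, "claw": 0}, {"tx": 0, "ty": 0, "tz": 0, "rx": 0, "ry": 0, "rz": 0, "claw": 0}, {"tx": 0, "ty": 0, "tz": 0, "rx": 0, "ry": 0, "rz": 0, "claw": 0}, {"tx": 0, "ty": 0, "tz": 0, "rx": 0, "ry": 0, "rz": 0, "claw": 0}, {"tx": 0, "ty": 0, "tz": 0, "rx": 0, "ry": 0, "rz": 0, "claw": 0}, {"tx": 0, "ty": 0, "tz": 0, "rx": 0, "ry": 0, "rz": 0, "claw": 0}, {"tx": 0, "ty": 0, "tz": 0, "rx": 0, "ry": 0, "rz": 0, "claw": 0}, {"tx": 0, "ty": 0, "tz": 0, "rx": 0, "ry": 0, "rz": 0, "claw": 0}, {"tx": 0, "ty": 0, "tz": 0, "rx": 0, "ry": 0, "rz": 0, "claw": 0}, {"tx": 0, "ty": 0, "tz": 0, "rx": 0, "ry": 0, "rz": 0, "claw": 0}])

```text
clock: 31.6
eef_pos: [571.1, -346.0, 46.5]
tool_rot: [3.142, -0.0, 1.62]
force: [-0.7, -0.5, -1.5]
width: 0.1
```

Run:
```python
from h import *
t=rgb2bgr(get_image("top"));cv2.imwrite("pics/top9.png",t)
cv2.imwrite("pics/c9.png",cv2.resize(t[130:300,80:340],(790,516),interpolation=cv2.INTER_CUBIC))
```

```text
(no output)
```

View pics/c9.png

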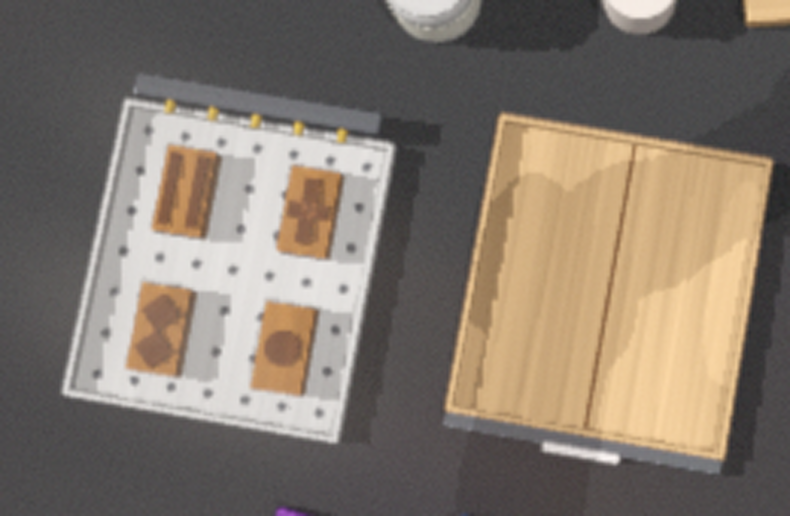

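All four blocks are still in the tray, face up, and the blower has run for over 4 s. Switching off.

>>> apply_moves(increments=[{"tx": -0.008, "ty": 0, "tz": 0, "rx": 0, "ry": 0, "rz": 0, "claw": 0}, {"tx": -0.016, "ty": 0, "tz": 0, "rx": 0, "ry": 0, "rz": 0, "claw": 0}, {"tx": -0.022, "ty": 0, "tz": 0, "rx": 0, "ry": 0, "rz": 0, "claw": 0}, {"tx": -0.028, "ty": 0, "tz": 0, "rx": 0, "ry": 0, "rz": 0, "claw": 0}, {"tx": -0.034, "ty": 0, "tz": 0, "rx": 0, "ry": 0, "rz": 0, "claw": 0}, {"tx": -0.04, "ty": 0, "tz": 0, "rx": 0, "ry": 0, "rz": 0, "claw": 0}, {"tx": -0.046, "ty": 0, "tz": 0, "rx": 0, "ry": 0, "rz": 0, "claw": 0}, {"tx": -0.046, "ty": 0, "tz": 0, "rx": 0, "ry": 0, "rz": 0, "claw": 0}, {"tx": -0.03, "ty": 0, "tz": 0, "rx": 0, "ry": 0, "rz": 0, "claw": 0}, {"tx": -0.02, "ty": 0, "tz": 0.035, "rx": 0, "ry": 0, "rz": 0, "claw": 0}, {"tx": -0.05, "ty": 0.04, "tz": 0.06, "rx": 0, "ry": 0, "rz": 0, "claw": 0.06}, {"tx": -0.052, "ty": 0.04, "tz": 0.06, "rx": 0, "ry": 0, "rz": 0, "claw": 0.06}])

```text
clock: 32.85
eef_pos: [518.0, -302.1, 108.4]
tool_rot: [-3.141, -0.003, 1.623]
force: [-0.2, 0.6, -0.9]
width: 28.4
```

>>> apply_moves(increments=[{"tx": 0, "ty": 0, "tz": 0, "rx": 0, "ry": 0, "rz": 0, "claw": 0.06}, {"tx": 0, "ty": 0, "tz": 0, "rx": 0, "ry": 0, "rz": 0, "claw": 0.06}, {"tx": 0, "ty": 0, "tz": 0, "rx": 0, "ry": 0, "rz": 0, "claw": 0.06}])

```text
clock: 33.15
eef_pos: [519.1, -306.9, 105.8]
tool_rot: [-3.141, 0.0, 1.62]
force: [0.0, -0.2, -0.6]
width: 60.2
```

```bash
python3 - <<'E'
from h import *
w=rgb2bgr(get_image("wrist"))
cv2.imwrite("pics/c10.png",cv2.resize(w[60:320,160:400],(400,433)));print(read_state()['clock'],read_state()['eef_pos'],read_state()['tool_rot'])
E
sed -i 's/(5,100,60)/(5,80,60)/' h.py; python3 look.py
```

```text
33.2 [ 519.01706923 -306.8406997   105.70216093] [-3.14083053e+00  7.74507582e-05  1.61945881e+00]
[173. 244.] [480.9 260. ] -0.11 [41. 67.] case [-84. 247.] tray [-54. -54.]
[132. 238.] [492.9 357.9] -0.121 [40. 67.] case [-83. 346.] tray [-54.  45.]
[181. 199.] [588.6 245.8] -0.129 [41. 68.] case [ 25. 246.] tray [ 55. -55.]
[141. 193.] [602.5 344.7] -0.12 [42. 68.] case [ 27. 346.] tray [56. 45.]
33.25 [ 519.  -306.6  105.7] 1.62 59.7
```

View pics/c10.png

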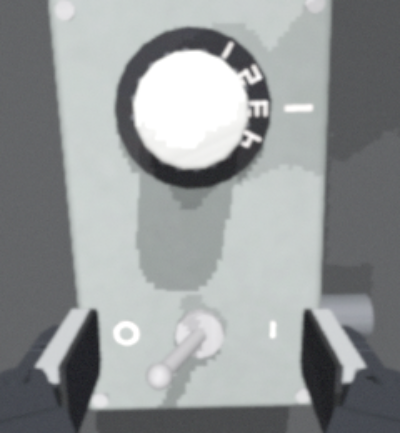

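The switch is off (ball at 160,375) and the sleeve is at 3. Now moving the blocks back, cross first.

>>> apply_moves(increments=[{"tx": 0.006, "ty": 0.046, "tz": 0.01, "rx": 0, "ry": 0, "rz": 1.4, "claw": 0.06}, {"tx": 0.012, "ty": 0.092, "tz": 0.01, "rx": 0, "ry": 0, "rz": 2.8, "claw": 0.06}, {"tx": 0.018, "ty": 0.138, "tz": 0.01, "rx": 0, "ry": 0, "rz": 4.2, "claw": 0.06}, {"tx": 0.024, "ty": 0.184, "tz": 0, "rx": 0, "ry": 0, "rz": 5.6, "claw": 0.06}, {"tx": 0.03, "ty": 0.23, "tz": 0, "rx": 0, "ry": 0, "rz": 7, "claw": 0.06}, {"tx": 0.036, "ty": 0.276, "tz": 0, "rx": 0, "ry": 0, "rz": 8.4, "claw": 0.06}, {"tx": 0.042, "ty": 0.322, "tz": -0.01, "rx": 0, "ry": 0, "rz": 9.8, "claw": 0.06}, {"tx": 0.048, "ty": 0.368, "tz": -0.02, "rx": 0, "ry": 0, "rz": 11.2, "claw": 0.06}, {"tx": 0.054, "ty": 0.414, "tz": -0.03, "rx": 0, "ry": 0, "rz": 12.6, "claw": 0.06}, {"tx": 0.06, "ty": 0.46, "tz": -0.04, "rx": 0, "ry": 0, "rz": 14, "claw": 0.06}, {"tx": 0.066, "ty": 0.506, "tz": -0.044, "rx": 0, "ry": 0, "rz": 15.2, "claw": 0.06}, {"tx": 0.07, "ty": 0.55, "tz": -0.044, "rx": 0, "ry": 0, "rz": 16, "claw": 0.06}])

```text
clock: 34.45
eef_pos: [589.0, 245.5, 61.0]
tool_rot: [-3.141, -0.002, 3.02]
force: [0.9, 0.1, 0.5]
width: 60.3
```

>>> apply_moves(increments=[{"tx": 0, "ty": 0.004, "tz": 0, "rx": 0, "ry": 0, "rz": 0, "claw": 0.06}, {"tx": 0, "ty": 0.004, "tz": 0, "rx": 0, "ry": 0, "rz": 0, "claw": 0.06}, {"tx": 0, "ty": 0.004, "tz": 0, "rx": 0, "ry": 0, "rz": 0, "claw": 0.06}])

```text
clock: 34.75
eef_pos: [589.2, 245.8, 61.9]
tool_rot: [-3.139, -0.001, 3.014]
force: [-0.3, -0.8, -0.2]
width: 60.1
```

>>> apply_moves(increments=[{"tx": 0, "ty": 0.002, "tz": -0.04, "rx": 0, "ry": 0, "rz": 0, "claw": 0.06}, {"tx": 0, "ty": 0.002, "tz": -0.065, "rx": 0, "ry": 0, "rz": 0, "claw": 0.06}, {"tx": 0, "ty": 0.002, "tz": -0.082, "rx": 0, "ry": 0, "rz": 0, "claw": 0.06}, {"tx": 0, "ty": 0.002, "tz": -0.082, "rx": 0, "ry": 0, "rz": 0, "claw": 0.06}, {"tx": 0, "ty": 0.002, "tz": -0.082, "rx": 0, "ry": 0, "rz": 0, "claw": 0.025}, {"tx": 0, "ty": 0.002, "tz": -0.082, "rx": 0, "ry": 0, "rz": 0, "claw": 0.025}, {"tx": 0, "ty": 0.002, "tz": -0.082, "rx": 0, "ry": 0, "rz": 0, "claw": 0.025}, {"tx": 0, "ty": 0.002, "tz": -0.082, "rx": 0, "ry": 0, "rz": 0, "claw": 0.025}])

```text
clock: 35.55
eef_pos: [590.2, 250.3, -18.1]
tool_rot: [3.14, 0.002, 3.016]
force: [0.5, -1.4, 4.3]
width: 38.4
```

>>> apply_moves(increments=[{"tx": 0, "ty": 0, "tz": 0.03, "rx": 0, "ry": 0, "rz": 0, "claw": 0.025}, {"tx": 0, "ty": 0, "tz": 0.06, "rx": 0, "ry": 0, "rz": 0, "claw": 0.025}, {"tx": 0, "ty": -0.03, "tz": 0.07, "rx": 0, "ry": 0, "rz": 0, "claw": 0.025}, {"tx": -0.002, "ty": -0.07, "tz": 0.07, "rx": 0, "ry": 0, "rz": 0, "claw": 0.025}, {"tx": -0.003, "ty": -0.11, "tz": 0.07, "rx": 0, "ry": 0, "rz": 0, "claw": 0.025}, {"tx": -0.004, "ty": -0.15, "tz": 0.07, "rx": 0, "ry": 0, "rz": 0, "claw": 0.025}, {"tx": -0.005, "ty": -0.19, "tz": 0.07, "rx": 0, "ry": 0, "rz": 0, "claw": 0.025}, {"tx": -0.006, "ty": -0.23, "tz": 0.07, "rx": 0, "ry": 0, "rz": 0, "claw": 0.025}, {"tx": -0.007, "ty": -0.27, "tz": 0.07, "rx": 0, "ry": 0, "rz": 0, "claw": 0.025}, {"tx": -0.007, "ty": -0.302, "tz": 0.07, "rx": 0, "ry": 0, "rz": 0, "claw": 0.025}, {"tx": -0.007, "ty": -0.302, "tz": 0.07, "rx": 0, "ry": 0, "rz": 0, "claw": 0.025}, {"tx": -0.007, "ty": -0.302, "tz": 0.07, "rx": 0, "ry": 0, "rz": 0, "claw": 0.025}])

```text
clock: 36.75
eef_pos: [582.2, -52.9, 50.8]
tool_rot: [3.141, 0.001, 3.014]
force: [0.6, 0.4, -0.7]
width: 38.4
```

```bash
python3 look.py
```

```text
[173. 244.] [480.9 260. ] -0.11 [41. 67.] case [-84. 247.] tray [-54. -54.]
[132. 238.] [493.  358.1] -0.121 [40. 67.] case [-83. 346.] tray [-54.  45.]
[141. 193.] [602.2 344.9] -0.114 [41. 68.] case [ 27. 346.] tray [56. 45.]
36.8 [582.3 -51.2  50.8] 3.017 39.1
```

>>> apply_moves(increments=[{"tx": 0, "ty": 0, "tz": -0.035, "rx": 0, "ry": 0, "rz": 0, "claw": 0.025}, {"tx": 0, "ty": 0, "tz": -0.06, "rx": 0, "ry": 0, "rz": 0, "claw": 0.025}, {"tx": 0, "ty": 0, "tz": -0.07, "rx": 0, "ry": 0, "rz": 0, "claw": 0.025}, {"tx": 0, "ty": 0, "tz": -0.07, "rx": 0, "ry": 0, "rz": 0, "claw": 0.025}, {"tx": 0, "ty": 0, "tz": -0.07, "rx": 0, "ry": 0, "rz": 0, "claw": 0.06}, {"tx": 0, "ty": 0, "tz": -0.07, "rx": 0, "ry": 0, "rz": 0, "claw": 0.06}, {"tx": 0, "ty": 0, "tz": -0.07, "rx": 0, "ry": 0, "rz": 0, "claw": 0.06}, {"tx": 0, "ty": 0, "tz": -0.03, "rx": 0, "ry": 0, "rz": 0, "claw": 0.06}, {"tx": 0, "ty": 0, "tz": 0.012, "rx": 0, "ry": 0, "rz": 0, "claw": 0.06}])

```text
clock: 37.7
eef_pos: [580.6, -51.6, 62.1]
tool_rot: [3.142, -0.004, 3.017]
force: [1.1, 0.5, 0.5]
width: 60.2
```

>>> apply_moves(increments=[{"tx": 0.002, "ty": 0.04, "tz": 0, "rx": 0, "ry": 0, "rz": 0, "claw": 0.06}, {"tx": 0.004, "ty": 0.08, "tz": 0, "rx": 0, "ry": 0, "rz": 0, "claw": 0.06}, {"tx": 0.006, "ty": 0.12, "tz": 0, "rx": 0, "ry": 0, "rz": 0, "claw": 0.06}, {"tx": 0.008, "ty": 0.16, "tz": 0, "rx": 0, "ry": 0, "rz": 0, "claw": 0.06}, {"tx": 0.01, "ty": 0.2, "tz": 0, "rx": 0, "ry": 0, "rz": 0, "claw": 0.06}, {"tx": 0.012, "ty": 0.24, "tz": 0, "rx": 0, "ry": 0, "rz": 0, "claw": 0.06}, {"tx": 0.014, "ty": 0.28, "tz": 0, "rx": 0, "ry": 0, "rz": 0, "claw": 0.06}, {"tx": 0.016, "ty": 0.32, "tz": 0, "rx": 0, "ry": 0, "rz": 0, "claw": 0.06}, {"tx": 0.018, "ty": 0.36, "tz": 0, "rx": 0, "ry": 0, "rz": 0, "claw": 0.06}, {"tx": 0.02, "ty": 0.4, "tz": 0, "rx": 0, "ry": 0, "rz": 0, "claw": 0.06}, {"tx": 0.02, "ty": 0.4, "tz": 0, "rx": 0, "ry": 0, "rz": 0, "claw": 0.06}, {"tx": 0.02, "ty": 0.4, "tz": 0, "rx": 0, "ry": 0, "rz": 0, "claw": 0.06}])

```text
clock: 38.9
eef_pos: [601.1, 349.5, 62.1]
tool_rot: [-3.142, -0.001, 3.019]
force: [0.1, -1.2, -0.4]
width: 59.9
```

>>> apply_moves(increments=[{"tx": 0, "ty": 0, "tz": -0.04, "rx": 0, "ry": 0, "rz": 0, "claw": 0.06}, {"tx": 0, "ty": 0, "tz": -0.065, "rx": 0, "ry": 0, "rz": 0, "claw": 0.06}, {"tx": 0, "ty": 0, "tz": -0.082, "rx": 0, "ry": 0, "rz": 0, "claw": 0.06}, {"tx": 0, "ty": 0, "tz": -0.082, "rx": 0, "ry": 0, "rz": 0, "claw": 0.06}, {"tx": 0, "ty": 0, "tz": -0.082, "rx": 0, "ry": 0, "rz": 0, "claw": 0.025}, {"tx": 0, "ty": 0, "tz": -0.082, "rx": 0, "ry": 0, "rz": 0, "claw": 0.025}, {"tx": 0, "ty": 0, "tz": -0.082, "rx": 0, "ry": 0, "rz": 0, "claw": 0.025}, {"tx": 0, "ty": 0, "tz": -0.082, "rx": 0, "ry": 0, "rz": 0, "claw": 0.025}])

```text
clock: 39.7
eef_pos: [603.2, 348.6, -17.8]
tool_rot: [3.14, 0.002, 3.016]
force: [-0.3, -0.6, 4.7]
width: 38.8
```

>>> apply_moves(increments=[{"tx": 0, "ty": 0, "tz": 0.03, "rx": 0, "ry": 0, "rz": 0, "claw": 0.025}, {"tx": 0, "ty": 0, "tz": 0.06, "rx": 0, "ry": 0, "rz": 0, "claw": 0.025}, {"tx": 0, "ty": -0.03, "tz": 0.07, "rx": 0, "ry": 0, "rz": 0, "claw": 0.025}, {"tx": -0.002, "ty": -0.07, "tz": 0.07, "rx": 0, "ry": 0, "rz": 0, "claw": 0.025}, {"tx": -0.003, "ty": -0.11, "tz": 0.07, "rx": 0, "ry": 0, "rz": 0, "claw": 0.025}, {"tx": -0.004, "ty": -0.15, "tz": 0.07, "rx": 0, "ry": 0, "rz": 0, "claw": 0.025}, {"tx": -0.005, "ty": -0.19, "tz": 0.07, "rx": 0, "ry": 0, "rz": 0, "claw": 0.025}, {"tx": -0.006, "ty": -0.23, "tz": 0.07, "rx": 0, "ry": 0, "rz": 0, "claw": 0.025}, {"tx": -0.008, "ty": -0.27, "tz": 0.07, "rx": 0, "ry": 0, "rz": 0, "claw": 0.025}, {"tx": -0.008, "ty": -0.301, "tz": 0.07, "rx": 0, "ry": 0, "rz": 0, "claw": 0.025}, {"tx": -0.008, "ty": -0.301, "tz": 0.07, "rx": 0, "ry": 0, "rz": 0, "claw": 0.025}, {"tx": -0.008, "ty": -0.301, "tz": 0.07, "rx": 0, "ry": 0, "rz": 0, "claw": 0.025}])

```text
clock: 40.9
eef_pos: [594.3, 46.2, 50.8]
tool_rot: [3.141, 0.001, 3.015]
force: [-0.0, 0.7, -1.2]
width: 38.5
```

```bash
python3 look.py
```

```text
[173. 244.] [480.8 260.1] -0.11 [41. 67.] case [-84. 247.] tray [-54. -54.]
[132. 238.] [493.  357.9] -0.121 [40. 67.] case [-83. 346.] tray [-54.  45.]
40.95 [594.3  47.9  50.9] 3.017 38.4
```

>>> apply_moves(increments=[{"tx": 0, "ty": 0, "tz": -0.035, "rx": 0, "ry": 0, "rz": 0, "claw": 0.025}, {"tx": 0, "ty": 0, "tz": -0.06, "rx": 0, "ry": 0, "rz": 0, "claw": 0.025}, {"tx": 0, "ty": 0, "tz": -0.07, "rx": 0, "ry": 0, "rz": 0, "claw": 0.025}, {"tx": 0, "ty": 0, "tz": -0.07, "rx": 0, "ry": 0, "rz": 0, "claw": 0.025}, {"tx": 0, "ty": 0, "tz": -0.07, "rx": 0, "ry": 0, "rz": 0, "claw": 0.06}, {"tx": 0, "ty": 0, "tz": -0.07, "rx": 0, "ry": 0, "rz": 0, "claw": 0.06}, {"tx": 0, "ty": 0, "tz": -0.07, "rx": 0, "ry": 0, "rz": 0, "claw": 0.06}, {"tx": 0, "ty": 0, "tz": -0.03, "rx": 0, "ry": 0, "rz": 0, "claw": 0.06}, {"tx": 0, "ty": 0, "tz": 0.012, "rx": 0, "ry": 0, "rz": 0, "claw": 0.06}])

```text
clock: 41.85
eef_pos: [592.7, 47.2, 62.1]
tool_rot: [-3.141, -0.004, 3.017]
force: [0.6, -0.3, 0.4]
width: 60.2
```

>>> apply_moves(increments=[{"tx": -0.012, "ty": 0.038, "tz": 0, "rx": 0, "ry": 0, "rz": 0, "claw": 0.06}, {"tx": -0.024, "ty": 0.076, "tz": 0, "rx": 0, "ry": 0, "rz": 0, "claw": 0.06}, {"tx": -0.036, "ty": 0.114, "tz": 0, "rx": 0, "ry": 0, "rz": 0, "claw": 0.06}, {"tx": -0.048, "ty": 0.152, "tz": 0, "rx": 0, "ry": 0, "rz": 0, "claw": 0.06}, {"tx": -0.06, "ty": 0.19, "tz": 0, "rx": 0, "ry": 0, "rz": 0, "claw": 0.06}, {"tx": -0.072, "ty": 0.228, "tz": 0, "rx": 0, "ry": 0, "rz": 0, "claw": 0.06}, {"tx": -0.084, "ty": 0.266, "tz": 0, "rx": 0, "ry": 0, "rz": 0, "claw": 0.06}, {"tx": -0.096, "ty": 0.3, "tz": 0, "rx": 0, "ry": 0, "rz": 0, "claw": 0.06}, {"tx": -0.102, "ty": 0.314, "tz": 0, "rx": 0, "ry": 0, "rz": 0, "claw": 0.06}, {"tx": -0.102, "ty": 0.314, "tz": 0, "rx": 0, "ry": 0, "rz": 0, "claw": 0.06}, {"tx": -0.102, "ty": 0.314, "tz": 0, "rx": 0, "ry": 0, "rz": 0, "claw": 0.06}])

```text
clock: 42.95
eef_pos: [492.8, 358.9, 62.3]
tool_rot: [-3.139, 0.0, 3.016]
force: [0.5, 0.1, 0.6]
width: 60.0
```

>>> apply_moves(increments=[{"tx": 0, "ty": 0, "tz": -0.04, "rx": 0, "ry": 0, "rz": 0, "claw": 0.06}, {"tx": 0, "ty": 0, "tz": -0.065, "rx": 0, "ry": 0, "rz": 0, "claw": 0.06}, {"tx": 0, "ty": 0, "tz": -0.082, "rx": 0, "ry": 0, "rz": 0, "claw": 0.06}, {"tx": 0, "ty": 0, "tz": -0.082, "rx": 0, "ry": 0, "rz": 0, "claw": 0.06}, {"tx": 0, "ty": 0, "tz": -0.082, "rx": 0, "ry": 0, "rz": 0, "claw": 0.025}, {"tx": 0, "ty": 0, "tz": -0.082, "rx": 0, "ry": 0, "rz": 0, "claw": 0.025}, {"tx": 0, "ty": 0, "tz": -0.082, "rx": 0, "ry": 0, "rz": 0, "claw": 0.025}, {"tx": 0, "ty": 0, "tz": -0.082, "rx": 0, "ry": 0, "rz": 0, "claw": 0.025}])

```text
clock: 43.75
eef_pos: [493.0, 361.6, -18.2]
tool_rot: [3.14, 0.002, 3.016]
force: [-0.6, -0.2, 5.1]
width: 38.6
```

>>> apply_moves(increments=[{"tx": 0, "ty": 0, "tz": 0.03, "rx": 0, "ry": 0, "rz": 0, "claw": 0.025}, {"tx": 0, "ty": 0, "tz": 0.06, "rx": 0, "ry": 0, "rz": 0, "claw": 0.025}, {"tx": 0, "ty": -0.03, "tz": 0.07, "rx": 0, "ry": 0, "rz": 0, "claw": 0.025}, {"tx": -0.002, "ty": -0.07, "tz": 0.07, "rx": 0, "ry": 0, "rz": 0, "claw": 0.025}, {"tx": -0.003, "ty": -0.11, "tz": 0.07, "rx": 0, "ry": 0, "rz": 0, "claw": 0.025}, {"tx": -0.004, "ty": -0.15, "tz": 0.07, "rx": 0, "ry": 0, "rz": 0, "claw": 0.025}, {"tx": -0.005, "ty": -0.19, "tz": 0.07, "rx": 0, "ry": 0, "rz": 0, "claw": 0.025}, {"tx": -0.006, "ty": -0.23, "tz": 0.07, "rx": 0, "ry": 0, "rz": 0, "claw": 0.025}, {"tx": -0.007, "ty": -0.27, "tz": 0.07, "rx": 0, "ry": 0, "rz": 0, "claw": 0.025}, {"tx": -0.007, "ty": -0.301, "tz": 0.07, "rx": 0, "ry": 0, "rz": 0, "claw": 0.025}, {"tx": -0.007, "ty": -0.301, "tz": 0.07, "rx": 0, "ry": 0, "rz": 0, "claw": 0.025}, {"tx": -0.007, "ty": -0.301, "tz": 0.07, "rx": 0, "ry": 0, "rz": 0, "claw": 0.025}])

```text
clock: 44.95
eef_pos: [485.5, 59.6, 50.9]
tool_rot: [3.141, 0.001, 3.015]
force: [-0.7, -0.2, -0.9]
width: 39.0
```

```bash
python3 look.py
```

```text
[173. 244.] [480.8 259.9] -0.102 [41. 67.] case [-84. 247.] tray [-54. -54.]
[305. 206.] [581.2 -49.5] -0.12 [40. 71.] case [ 53. -48.] tray [  84. -349.]
[266. 195.] [601.   45.8] 0.028 [38. 56.] case [61. 49.] tray [  92. -252.]
45.0 [485.6  60.9  50.9] 3.017 38.3
```

>>> apply_moves(increments=[{"tx": 0, "ty": 0, "tz": -0.035, "rx": 0, "ry": 0, "rz": 0, "claw": 0.025}, {"tx": 0, "ty": 0, "tz": -0.06, "rx": 0, "ry": 0, "rz": 0, "claw": 0.025}, {"tx": 0, "ty": 0, "tz": -0.07, "rx": 0, "ry": 0, "rz": 0, "claw": 0.025}, {"tx": 0, "ty": 0, "tz": -0.07, "rx": 0, "ry": 0, "rz": 0, "claw": 0.025}, {"tx": 0, "ty": 0, "tz": -0.07, "rx": 0, "ry": 0, "rz": 0, "claw": 0.06}, {"tx": 0, "ty": 0, "tz": -0.07, "rx": 0, "ry": 0, "rz": 0, "claw": 0.06}, {"tx": 0, "ty": 0, "tz": -0.07, "rx": 0, "ry": 0, "rz": 0, "claw": 0.06}, {"tx": 0, "ty": 0, "tz": -0.03, "rx": 0, "ry": 0, "rz": 0, "claw": 0.06}, {"tx": 0, "ty": 0, "tz": 0.012, "rx": 0, "ry": 0, "rz": 0, "claw": 0.06}])

```text
clock: 45.9
eef_pos: [483.7, 60.0, 62.5]
tool_rot: [-3.141, -0.004, 3.017]
force: [0.6, 0.9, -0.1]
width: 60.0
```

>>> apply_moves(increments=[{"tx": -0.001, "ty": 0.04, "tz": 0, "rx": 0, "ry": 0, "rz": 0, "claw": 0.06}, {"tx": -0.002, "ty": 0.08, "tz": 0, "rx": 0, "ry": 0, "rz": 0, "claw": 0.06}, {"tx": -0.003, "ty": 0.12, "tz": 0, "rx": 0, "ry": 0, "rz": 0, "claw": 0.06}, {"tx": -0.004, "ty": 0.16, "tz": 0, "rx": 0, "ry": 0, "rz": 0, "claw": 0.06}, {"tx": -0.005, "ty": 0.19, "tz": 0, "rx": 0, "ry": 0, "rz": 0, "claw": 0.06}, {"tx": -0.005, "ty": 0.202, "tz": 0, "rx": 0, "ry": 0, "rz": 0, "claw": 0.06}, {"tx": -0.005, "ty": 0.202, "tz": 0, "rx": 0, "ry": 0, "rz": 0, "claw": 0.06}, {"tx": -0.005, "ty": 0.202, "tz": 0, "rx": 0, "ry": 0, "rz": 0, "claw": 0.06}])

```text
clock: 46.7
eef_pos: [480.1, 259.8, 62.3]
tool_rot: [-3.139, -0.0, 3.015]
force: [-0.1, -0.5, 1.0]
width: 60.3
```

>>> apply_moves(increments=[{"tx": 0, "ty": 0, "tz": -0.04, "rx": 0, "ry": 0, "rz": 0, "claw": 0.06}, {"tx": 0, "ty": 0, "tz": -0.065, "rx": 0, "ry": 0, "rz": 0, "claw": 0.06}, {"tx": 0, "ty": 0, "tz": -0.082, "rx": 0, "ry": 0, "rz": 0, "claw": 0.06}, {"tx": 0, "ty": 0, "tz": -0.082, "rx": 0, "ry": 0, "rz": 0, "claw": 0.06}, {"tx": 0, "ty": 0, "tz": -0.082, "rx": 0, "ry": 0, "rz": 0, "claw": 0.025}, {"tx": 0, "ty": 0, "tz": -0.082, "rx": 0, "ry": 0, "rz": 0, "claw": 0.025}, {"tx": 0, "ty": 0, "tz": -0.082, "rx": 0, "ry": 0, "rz": 0, "claw": 0.025}, {"tx": 0, "ty": 0, "tz": -0.082, "rx": 0, "ry": 0, "rz": 0, "claw": 0.025}])

```text
clock: 47.5
eef_pos: [480.9, 262.0, -18.4]
tool_rot: [3.141, 0.002, 3.016]
force: [-0.9, -1.5, 5.1]
width: 38.4
```

>>> apply_moves(increments=[{"tx": 0, "ty": 0, "tz": 0.03, "rx": 0, "ry": 0, "rz": 0, "claw": 0.025}, {"tx": 0, "ty": 0, "tz": 0.06, "rx": 0, "ry": 0, "rz": 0, "claw": 0.025}, {"tx": 0, "ty": -0.03, "tz": 0.07, "rx": 0, "ry": 0, "rz": 0, "claw": 0.025}, {"tx": -0.002, "ty": -0.07, "tz": 0.07, "rx": 0, "ry": 0, "rz": 0, "claw": 0.025}, {"tx": -0.003, "ty": -0.11, "tz": 0.07, "rx": 0, "ry": 0, "rz": 0, "claw": 0.025}, {"tx": -0.004, "ty": -0.15, "tz": 0.07, "rx": 0, "ry": 0, "rz": 0, "claw": 0.025}, {"tx": -0.005, "ty": -0.19, "tz": 0.07, "rx": 0, "ry": 0, "rz": 0, "claw": 0.025}, {"tx": -0.006, "ty": -0.23, "tz": 0.07, "rx": 0, "ry": 0, "rz": 0, "claw": 0.025}, {"tx": -0.007, "ty": -0.27, "tz": 0.07, "rx": 0, "ry": 0, "rz": 0, "claw": 0.025}, {"tx": -0.007, "ty": -0.3, "tz": 0.07, "rx": 0, "ry": 0, "rz": 0, "claw": 0.025}, {"tx": -0.007, "ty": -0.3, "tz": 0.07, "rx": 0, "ry": 0, "rz": 0, "claw": 0.025}, {"tx": -0.007, "ty": -0.3, "tz": 0.07, "rx": 0, "ry": 0, "rz": 0, "claw": 0.025}])

```text
clock: 48.7
eef_pos: [473.3, -38.5, 50.8]
tool_rot: [3.141, 0.001, 3.015]
force: [-0.8, 0.1, 0.1]
width: 38.2
```

```bash
python3 look.py
```

```text
[257. 245.] [484.   61.3] -0.11 [41. 70.] case [-57.  50.] tray [ -26. -251.]
[304. 202.] [587.6 -50.4] -0.107 [40. 57.] case [ 59. -48.] tray [  91. -349.]
[264. 200.] [593.2  48.5] -0.129 [41. 72.] case [53. 51.] tray [  84. -250.]
48.75 [473.4 -37.3  50.8] 3.017 38.6
```

Clear. I'll release, lift and withdraw toward the tray side for a final check.

>>> apply_moves(increments=[{"tx": 0, "ty": 0, "tz": -0.035, "rx": 0, "ry": 0, "rz": 0, "claw": 0.025}, {"tx": 0, "ty": 0, "tz": -0.06, "rx": 0, "ry": 0, "rz": 0, "claw": 0.025}, {"tx": 0, "ty": 0, "tz": -0.07, "rx": 0, "ry": 0, "rz": 0, "claw": 0.025}, {"tx": 0, "ty": 0, "tz": -0.07, "rx": 0, "ry": 0, "rz": 0, "claw": 0.025}, {"tx": 0, "ty": 0, "tz": -0.07, "rx": 0, "ry": 0, "rz": 0, "claw": 0.06}, {"tx": 0, "ty": 0, "tz": -0.07, "rx": 0, "ry": 0, "rz": 0, "claw": 0.06}, {"tx": 0, "ty": 0, "tz": -0.07, "rx": 0, "ry": 0, "rz": 0, "claw": 0.06}, {"tx": 0, "ty": 0, "tz": -0.03, "rx": 0, "ry": 0, "rz": 0, "claw": 0.06}, {"tx": 0, "ty": 0, "tz": 0.02, "rx": 0, "ry": 0, "rz": 0, "claw": 0.06}, {"tx": 0, "ty": 0, "tz": 0.06, "rx": 0, "ry": 0, "rz": 0, "claw": 0.06}])

```text
clock: 49.75
eef_pos: [473.1, -37.9, 112.7]
tool_rot: [3.141, 0.001, 3.017]
force: [2.1, -0.3, 0.7]
width: 60.2
```

>>> apply_moves(increments=[{"tx": 0, "ty": 0.04, "tz": 0.02, "rx": 0, "ry": 0, "rz": 0, "claw": 0.06}, {"tx": 0, "ty": 0.08, "tz": 0.04, "rx": 0, "ry": 0, "rz": 0, "claw": 0.06}, {"tx": 0, "ty": 0.12, "tz": 0.05, "rx": 0, "ry": 0, "rz": 0, "claw": 0.06}, {"tx": 0, "ty": 0.16, "tz": 0.05, "rx": 0, "ry": 0, "rz": 0, "claw": 0.06}, {"tx": 0, "ty": 0.2, "tz": 0.05, "rx": 0, "ry": 0, "rz": 0, "claw": 0.06}, {"tx": 0, "ty": 0.24, "tz": 0.05, "rx": 0, "ry": 0, "rz": 0, "claw": 0.06}, {"tx": 0, "ty": 0.28, "tz": 0.05, "rx": 0, "ry": 0, "rz": 0, "claw": 0.06}, {"tx": 0, "ty": 0.32, "tz": 0.05, "rx": 0, "ry": 0, "rz": 0, "claw": 0.06}, {"tx": 0, "ty": 0.36, "tz": 0.05, "rx": 0, "ry": 0, "rz": 0, "claw": 0.06}, {"tx": 0, "ty": 0.38, "tz": 0.05, "rx": 0, "ry": 0, "rz": 0, "claw": 0.06}, {"tx": 0, "ty": 0.38, "tz": 0.05, "rx": 0, "ry": 0, "rz": 0, "claw": 0.06}, {"tx": 0, "ty": 0.38, "tz": 0.05, "rx": 0, "ry": 0, "rz": 0, "claw": 0.06}])

```text
clock: 50.95
eef_pos: [472.8, 341.2, 160.4]
tool_rot: [-3.14, -0.0, 3.017]
force: [0.5, -0.7, 0.4]
width: 60.1
```

```bash
python3 look.py
python3 - <<'E'
from h import *
t=rgb2bgr(get_image("top"));s=rgb2bgr(get_image("scene"))
cv2.imwrite("pics/c11.png",np.vstack([cv2.resize(t[90:300,190:470],(640,480),interpolation=cv2.INTER_CUBIC)[:480,:],cv2.resize(s[190:330,100:410],(640,120*1)) ]) if 0 else np.hstack([cv2.resize(t[100:300,200:470],(432,320),interpolation=cv2.INTER_CUBIC),cv2.resize(s[180:345,110:300],(368,320),interpolation=cv2.INTER_CUBIC)]))
E
```

```text
[298. 252.] [471.7 -36. ] -0.112 [41. 70.] case [-57. -48.] tray [ -26. -349.]
[257. 245.] [484.   61.4] -0.114 [41. 70.] case [-57.  50.] tray [ -26. -251.]
[305. 206.] [580.9 -49.7] -0.116 [40. 71.] case [ 53. -48.] tray [  84. -349.]
[264. 200.] [593.2  48.4] -0.129 [41. 72.] case [53. 51.] tray [  84. -250.]
51.0 [473.2 340.2 160.4] 3.016 59.9
```

View pics/c11.png

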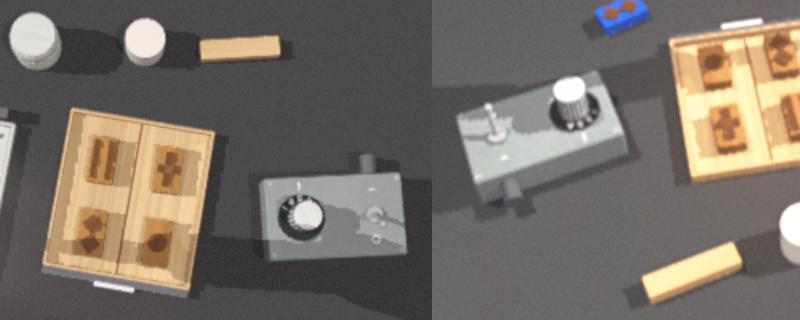

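The final picture shows all four blocks face up in the case (100,160; 168,170; 92,232; 157,243), the toggle leaning to the ring side, and the tin, pot and strip where they started. Handing in.

```bash
python3 -c "
from cell import *
print(finish_job())"
```

```text
the job is handed in; nothing more can be done
None
```

The job is done and handed in at about 51 s on the robot's clock. No verdict was reported, so success rests on my own checks.

**What I did:**
- I moved all four blocks (disc, cross, diamonds, bars) from the case to the tray.
- I turned the sleeve from 2 to 3.
- I flipped the switch on, left the blower running for more than 4 s, and flipped it off.
- I then moved every block back into the case.

**Last checks:**
- **Blocks:** they measured (±55, ±50) mm within 3 mm in the case frame. All four were face up, separate and released.
- **Switch:** the toggle showed off in the wrist view after switching and in the last scene picture.
- **Sleeve:** the wrist view right after switch-off showed it at 3. I did not re-read the numeral after the blocks went back, but nothing came near it.
- **Bystanders:** the tin, pot and strip looked unmoved by eye. I did not measure them again.

**What failed or disagreed:**
- **Finger height:** the finger tips sat about 30 mm higher than the reported TCP height. The first three closings shut above the bars block. I found the offset by pressing lightly on that block's top, with at most about 37 N, and worked with it from then on.
- **Tray positions:** the top camera read the blocks in the tray about 4–5 mm lower in y than where the gripper put them. At pick-up I aimed near where they had been placed, and every grasp held.

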